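# Square up three sample bottles under the dosing nozzles

### The arm

A 6-joint arm with a two-finger parallel gripper is mounted at the origin on the work surface. World frame = base frame: x ahead of the robot, y to its left, z up, the work surface at z = 0. Lengths are in m, angles in rad, forces in N, time in s.
With the tool pointing down it reaches from about 0.25 to 0.725 m from the base axis. Payload 4 kg.
Tool frame: the origin (TCP) lies on the centre line of the jaws, within the pads' length; the fingertips stand 22 mm ahead of it and the grasp point (between the pads) lies 3 mm ahead of it (bot.tip_reach is the distance from the TCP to the fingertips, in m); z points along the fingers, y is the line along which they close (so a half turn about z gives the same grasp; the last joint's range is limited). The gripper opens to 85 mm and grips with 20 to 120 N. Pads are 22 mm wide; open, the fingers measure 114 mm over their backs; the gripper's body (76 mm by 85 mm) begins 54 mm behind the grasp point. The pads swing forward as they close: fully open they stand 13 mm farther back than shut.
Start: joints at [1.202, 0.241, 0.005, 1.335, 0, 1.571], TCP at [0.18, 0.466, 0.253] pointing down, gripper open.
Joint ranges: [-2.72, 2.72], [-1.05, 1.87], [-1.09, 1.28], [-1.99, 2.15], [-1.42, 1.44], [-3.14, 3.14]. Speed limits (rad/s): [2.79, 2.79, 3.14, 3.14, 3.14, 3.14].

### API

Orientations are given as a unit quaternion [x, y, z, w].
In Python, from workcell import bot gives the robot as it stands. The module is installed in compiled form; this text tells all that it offers.
- The arm moves only by the tool apply_moves, never from a script. Its argument "commands" is a list of rows, each a list of 4 numbers: the shift along the tool's x, y, z scaled (see below), then the turn about the tool's z scaled (see below). In form: [[tx, ty, tz, roll], ...]. A call has exactly 5 rows; each row shifts and turns the commanded pose from where the row before left it, along the tool's axes as they then stand; what a row does not reach is not made up. The controller multiplies each number of a shift by 20 mm and each number of a turn by 60 degrees. A row lasts 1/12 s, in which the tool goes at most 41.7 mm and 7.16 degrees, less where a joint would pass 70% of its speed; a pose out of reach is approached as far as the arm can. A call with a number of a shift or a turn outside -1 to 1 is refused whole. A call with a gripper value outside its range is refused whole. "claw" is the closure, from 0 (fully open) to 1 (shut), set as the call begins (left out, the last holds). The fingers move at their own pace and stop on an object; the grip force is fixed at half the most. Time passes only in rows, so rows that do not move let the fingers close, or fill a call up. It gives the time, the measured TCP pose, the force, the opening and the grip force at its end, in the units of the state.
- bot.get_obs(): the state, without advancing time (a new reading comes with each control period).
- bot.camera(name): name is "scene" or "side" or "wrist"; returns a dict with "image" (480x640x3 uint8, blue, green, red), "camera_matrix" (3x3 intrinsics, pixels), "k1" (the pictures are not rectified: a ray, as slopes to the right and down, at radius r is drawn at 1 + k1 r^2 times it, then the intrinsics apply), "R" (3x3) and "t" (3): a world point X has camera coordinates R X + t. Camera axes: x right, y down, z forward; pixel columns grow to the right and rows downward; lengths in m; the calibration is good to about 2 mm. A picture is of the moment at which its call begins. There is no depth.
- bot.job_done(): hands the job in; it is judged then, once.
The state is a dict: "clock": time; "joint_pos": joint angles; "joint_vel": joint speeds; "tau": joint torques, N m; "eef_pos": TCP position; "tool_rot": TCP orientation; "ft_force": force on the tool from outside, world axes, zero at the start; "ft_torque": the same for the moment, N m; "grip_width": finger opening in m; "grasp_force": force on a finger pad.
Only numpy, scipy, OpenCV 4.12 (cv2) and the standard library are available. Lean on these libraries where they do the work, as an engineer would, in place of code of your own. Each camera call takes 0.05 s, during which the arm holds its last target. There are 200 camera calls.

### The job

Slide the three square sample bottles into an even, square row under the dosing head, one centred under each nozzle and flush against the sprung back plate. Then lay the aluminium bar on the bench centred along the bottles' front faces, press it gently until the back plate just gives by a millimetre or more, never as far as 6 mm, and let go, leaving bar, bottles and plate snugly in contact. Keep the bottles upright and leave the tube rack where it is.

Things in the scene. Friction and masses are not known exactly. Their poses are not given: they have to be found in the camera images.
- doser: Fixed white dosing station. Origin on the bench under the middle nozzle; x points from the open front to the back plate, y along the nozzles, z up. Its head is a beam, x -30 to +14 mm, y +-180 mm, z 150 to 196 mm (pipe on top to 212); side arms at y +-165 mm join it to 210 mm pillars at x 56 to 96 mm. The front is open; an upright gripper's body does not fit under the head.
- nozzle0 (a point): Tip of the nozzle at doser y = -96 mm, 115 mm above the bench, 12 mm in diameter; axes as the doser's.
- nozzle1 (a point): Tip of the middle nozzle (y = 0), as nozzle0.
- nozzle2 (a point): Tip of the nozzle at y = +96 mm, as nozzle0.
- plate_face (a point): Foot of the front face of the sprung steel back plate (290 mm long, 45 mm high), at its middle, at bench height; it moves with the plate; axes as the doser's. At rest the face lies 30 mm behind the nozzles (doser x = +30 mm). A bottle is flush when its centre is at x = -30 mm here, and the bar then at x = -82 mm.
- plate (a joint): How far the back plate is pushed in against its springs, in m: 0 at rest, end stop at 0.012. It begins to give at about 5 N and yields 1 mm for each further 1.2 N; the friction of whatever is pushed comes on top.
- bottle_a: Square white plastic sample bottle, 60 x 60 mm, body 64 mm high, round open neck 38 mm wide up to 84 mm, about 250 g. Origin at the centre of its underside, z up, x and y square to its faces. The three bottles are alike: any may stand under any nozzle.
- bottle_b: A second bottle like bottle_a.
- bottle_c: A third bottle like bottle_a.
- bar: Flat bare aluminium bar, 200 mm long (y), 44 mm wide (x), 14 mm high, with a grip post at its middle, 18 mm (x) by 26 mm (y), rising to 62 mm; about 380 g. Origin at the centre of its underside, z up. Both long faces are alike.
- tube_rack: Bystander: blue tube rack, 80 x 200 mm (x, y), 68 mm high with its tubes. Origin under its centre.
Not all that is in view belongs to the job. Leave any green or purple look-alike of the bottle_c alone.

How it is judged:
On the way, in this order (a step that is already met when the one before it is completed fails the run):
1. a bottle stands upright under each nozzle, within 9 mm sideways and within 8 mm of the back plate (((y of bottle_a in the frame of nozzle0 between -0.009 and 0.009 m and x of bottle_a in the frame of plate_face between -0.038 and -0.027 m and angle between bottle_a's own z axis and vertical below 0.06 rad) or (y of bottle_b in the frame of nozzle0 between -0.009 and 0.009 m and x of bottle_b in the frame of plate_face between -0.038 and -0.027 m and angle between bottle_b's own z axis and vertical below 0.06 rad) or (y of bottle_c in the frame of nozzle0 between -0.009 and 0.009 m and x of bottle_c in the frame of plate_face between -0.038 and -0.027 m and angle between bottle_c's own z axis and vertical below 0.06 rad)) and ((y of bottle_a in the frame of nozzle1 between -0.009 and 0.009 m and x of bottle_a in the frame of plate_face between -0.038 and -0.027 m and angle between bottle_a's own z axis and vertical below 0.06 rad) or (y of bottle_b in the frame of nozzle1 between -0.009 and 0.009 m and x of bottle_b in the frame of plate_face between -0.038 and -0.027 m and angle between bottle_b's own z axis and vertical below 0.06 rad) or (y of bottle_c in the frame of nozzle1 between -0.009 and 0.009 m and x of bottle_c in the frame of plate_face between -0.038 and -0.027 m and angle between bottle_c's own z axis and vertical below 0.06 rad)) and ((y of bottle_a in the frame of nozzle2 between -0.009 and 0.009 m and x of bottle_a in the frame of plate_face between -0.038 and -0.027 m and angle between bottle_a's own z axis and vertical below 0.06 rad) or (y of bottle_b in the frame of nozzle2 between -0.009 and 0.009 m and x of bottle_b in the frame of plate_face between -0.038 and -0.027 m and angle between bottle_b's own z axis and vertical below 0.06 rad) or (y of bottle_c in the frame of nozzle2 between -0.009 and 0.009 m and x of bottle_c in the frame of plate_face between -0.038 and -0.027 m and angle between bottle_c's own z axis and vertical below 0.06 rad))), for 0.2 s.
2. the bar lies square across the bottles' fronts and presses the back plate in by 1 to 6 mm (x of bar in the frame of plate_face between -0.0845 and -0.078 m and y of bar in the frame of plate_face between -0.015 and 0.015 m and angle between the y axis of bar and the y axis of doser, either way round below 0.035 rad and value of joint plate between 0.001 and 0.006 m), for 0.2 s.
At the end, for the whole second after the job is handed in: One upright bottle per nozzle, square (0.06 rad), centred within 6 mm, at most 2.5 mm off the plate; bar flat on the bench along their fronts, square (0.035 rad), centred within 15 mm, at most 2.5 mm total play from plate to bar; plate in less than 6 mm; all at rest (((y of bottle_a in the frame of nozzle0 between -0.006 and 0.006 m and x of bottle_a in the frame of plate_face between -0.0325 and -0.027 m and angle between bottle_a's own z axis and vertical below 0.06 rad and (angle between the x axis of bottle_a and the x axis of doser, either way round below 0.06 rad or angle between the x axis of bottle_a and the y axis of doser, either way round below 0.06 rad) and linear speed of bottle_a below 0.01 m/s) or (y of bottle_b in the frame of nozzle0 between -0.006 and 0.006 m and x of bottle_b in the frame of plate_face between -0.0325 and -0.027 m and angle between bottle_b's own z axis and vertical below 0.06 rad and (angle between the x axis of bottle_b and the x axis of doser, either way round below 0.06 rad or angle between the x axis of bottle_b and the y axis of doser, either way round below 0.06 rad) and linear speed of bottle_b below 0.01 m/s) or (y of bottle_c in the frame of nozzle0 between -0.006 and 0.006 m and x of bottle_c in the frame of plate_face between -0.0325 and -0.027 m and angle between bottle_c's own z axis and vertical below 0.06 rad and (angle between the x axis of bottle_c and the x axis of doser, either way round below 0.06 rad or angle between the x axis of bottle_c and the y axis of doser, either way round below 0.06 rad) and linear speed of bottle_c below 0.01 m/s)) and ((y of bottle_a in the frame of nozzle1 between -0.006 and 0.006 m and x of bottle_a in the frame of plate_face between -0.0325 and -0.027 m and angle between bottle_a's own z axis and vertical below 0.06 rad and (angle between the x axis of bottle_a and the x axis of doser, either way round below 0.06 rad or angle between the x axis of bottle_a and the y axis of doser, either way round below 0.06 rad) and linear speed of bottle_a below 0.01 m/s) or (y of bottle_b in the frame of nozzle1 between -0.006 and 0.006 m and x of bottle_b in the frame of plate_face between -0.0325 and -0.027 m and angle between bottle_b's own z axis and vertical below 0.06 rad and (angle between the x axis of bottle_b and the x axis of doser, either way round below 0.06 rad or angle between the x axis of bottle_b and the y axis of doser, either way round below 0.06 rad) and linear speed of bottle_b below 0.01 m/s) or (y of bottle_c in the frame of nozzle1 between -0.006 and 0.006 m and x of bottle_c in the frame of plate_face between -0.0325 and -0.027 m and angle between bottle_c's own z axis and vertical below 0.06 rad and (angle between the x axis of bottle_c and the x axis of doser, either way round below 0.06 rad or angle between the x axis of bottle_c and the y axis of doser, either way round below 0.06 rad) and linear speed of bottle_c below 0.01 m/s)) and ((y of bottle_a in the frame of nozzle2 between -0.006 and 0.006 m and x of bottle_a in the frame of plate_face between -0.0325 and -0.027 m and angle between bottle_a's own z axis and vertical below 0.06 rad and (angle between the x axis of bottle_a and the x axis of doser, either way round below 0.06 rad or angle between the x axis of bottle_a and the y axis of doser, either way round below 0.06 rad) and linear speed of bottle_a below 0.01 m/s) or (y of bottle_b in the frame of nozzle2 between -0.006 and 0.006 m and x of bottle_b in the frame of plate_face between -0.0325 and -0.027 m and angle between bottle_b's own z axis and vertical below 0.06 rad and (angle between the x axis of bottle_b and the x axis of doser, either way round below 0.06 rad or angle between the x axis of bottle_b and the y axis of doser, either way round below 0.06 rad) and linear speed of bottle_b below 0.01 m/s) or (y of bottle_c in the frame of nozzle2 between -0.006 and 0.006 m and x of bottle_c in the frame of plate_face between -0.0325 and -0.027 m and angle between bottle_c's own z axis and vertical below 0.06 rad and (angle between the x axis of bottle_c and the x axis of doser, either way round below 0.06 rad or angle between the x axis of bottle_c and the y axis of doser, either way round below 0.06 rad) and linear speed of bottle_c below 0.01 m/s)) and x of bar in the frame of plate_face between -0.0845 and -0.078 m and y of bar in the frame of plate_face between -0.015 and 0.015 m and angle between the y axis of bar and the y axis of doser, either way round below 0.035 rad and angle between bar's own z axis and vertical below 0.04 rad and height (world z) of bar below 0.004 m and linear speed of bar below 0.01 m/s and value of joint plate below 0.006 m); the robot touches nothing.
It fails at once if the back plate is pushed in more than 6 mm (value of joint plate above 0.006 m).
It fails at once if a bottle is tipped by more than 0.5 rad (angle between any of bottle_a, bottle_b, bottle_c's own z axis and vertical above 0.5 rad).
It fails at once if the tube rack is shifted by more than 25 mm (distance of tube_rack from where it was at the start of the episode above 0.025 m).
It also fails if it takes over 72 s, if anything falls off the work surface, if the arm or the gripper's body presses on something with over 40 N, if the wrist force passes 120 N, or if a joint passes its speed limit or range.

## Working session

There is one attempt and no reset: what is moved stays moved. The work goes in short steps, Python scripts to look and compute and a tool call to move; the robot and the scene stay as the last step left them, time stands still between calls to the robot, and variables do not carry over. Pictures are saved under pics/ and viewed, at most 10 in all, crops included, and the job is handed in when it is done.

Besides the shell and the picture viewer there is one more tool, called after "Emit:" as name(argument=value, ...) on one line, values as JSON. apply_moves: Moves the arm, as the interface text tells. Shifts and turns lie within -1 to 1; 1 stands for 20 mm of shift or 60 degrees of turn. Its arguments: {"type":"object","properties":{"commands":{"type":"array","items":{"type":"array","items":{"type":"number","minimum":-1,"maximum":1}}},"claw":{"type":"number"}},"required":["commands"]}

```bash
mkdir -p pics && python3 - <<'E'
from workcell import bot
import cv2, numpy as np
for n in ["scene","side"]:
    c=bot.camera(n); cv2.imwrite(f"pics/{n}0.png",c["image"])
    print(n,c["camera_matrix"].round(1).tolist(),c["k1"],c["R"].round(3).tolist(),c["t"].round(3).tolist())
o=bot.get_obs(); print(o["clock"],o["eef_pos"],o["tool_rot"],o["ft_force"],bot.tip_reach)
E
```

```text
scene [[470.7, 0.0, 306.5], [0.0, 470.7, 247.3], [0.0, 0.0, 1.0]] -0.11355772859005102 [[0.518, 0.855, 0.005], [0.706, -0.424, -0.568], [-0.484, 0.297, -0.823]] [-0.276, -0.34, 1.35]
side [[457.0, 0.0, 322.0], [0.0, 457.0, 240.2], [0.0, 0.0, 1.0]] -0.08619142802813687 [[0.978, -0.207, 0.01], [-0.124, -0.622, -0.773], [0.166, 0.755, -0.635]] [-0.55, 0.144, 0.939]
0.1 [0.18006325 0.46590681 0.25251306] [ 1.83362458e-01  9.83044940e-01 -9.09161063e-04 -1.65544138e-04] [0.08176911 0.36122592 0.18085834] 0.022
```

View pics/scene0.png

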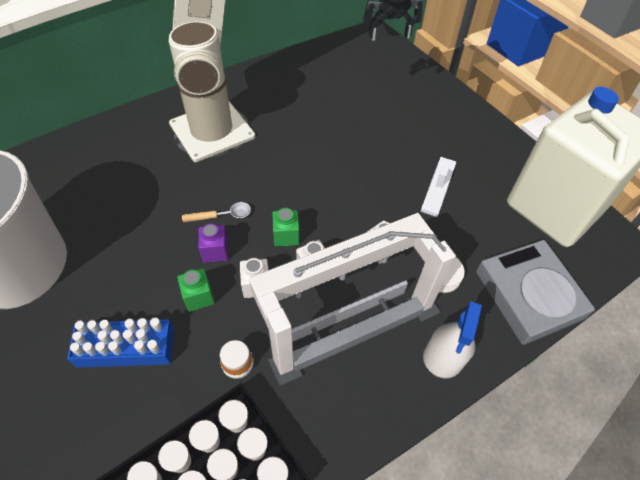

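View pics/side0.png

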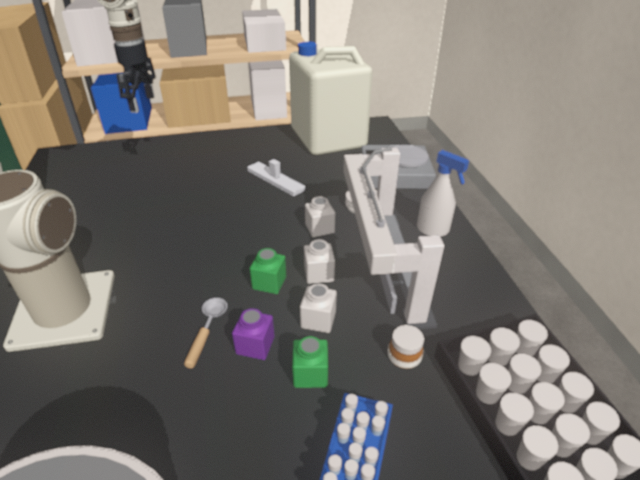

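The scene view shows white bottles at about (254,271), (313,252) and (385,230), the bar at (438,185), and the doser beam from (250,280) to (430,225). The side view shows the bottles at (319,307), (319,261) and (319,216), and the bar at (275,178). I'll zoom in for corners.

```bash
cat > h.py <<'E'
import numpy as np, cv2
from workcell import bot
def ray(c,p):
    k=c["camera_matrix"]; 
    u=cv2.undistortPoints(np.array([[p]],float),k,np.array([c["k1"],0,0,0.]) )[0,0]
    # model: drawn = (1+k1 r^2)*ray, same as OpenCV k1
    d=c["R"].T@np.array([u[0],u[1],1.]); o=-c["R"].T@c["t"]
    return o,d/np.linalg.norm(d)
def onz(c,p,z):
    o,d=ray(c,p); return o+d*(z-o[2])/d[2]
def tri(c1,p1,c2,p2):
    o1,d1=ray(c1,p1);o2,d2=ray(c2,p2)
    s=np.linalg.lstsq(np.c_[d1,-d2],o2-o1,rcond=None)[0]
    a=o1+s[0]*d1;b=o2+s[1]*d2
    return (a+b)/2,np.linalg.norm(a-b)
def proj(c,X):
    r,_=cv2.Rodrigues(c["R"]); return cv2.projectPoints(np.array(X,float).reshape(-1,1,3),r,c["t"],c["camera_matrix"],np.array([c["k1"],0,0,0.]))[0].reshape(-1,2)
E
python3 - <<'E'
import cv2
for n,(x,y,w,h,s) in dict(scene=(230,150,240,240,2.5),side=(240,130,220,220,2.7)).items():
    im=cv2.imread(f"pics/{n}0.png")[y:y+h,x:x+w]
    im=cv2.resize(im,None,fx=s,fy=s,interpolation=cv2.INTER_CUBIC)
    for i in range(0,w,20):
        cv2.putText(im,str(x+i),(int(i*s),8),0,0.3,(0,255,255),1); cv2.line(im,(int(i*s),10),(int(i*s),16),(0,255,255),1)
        cv2.putText(im,str(y+i),(0,int(i*s)+4),0,0.3,(0,255,255),1)
    cv2.imwrite(f"pics/{n}0z.png",im)
E
```

```text
(no output)
```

View pics/scene0z.png

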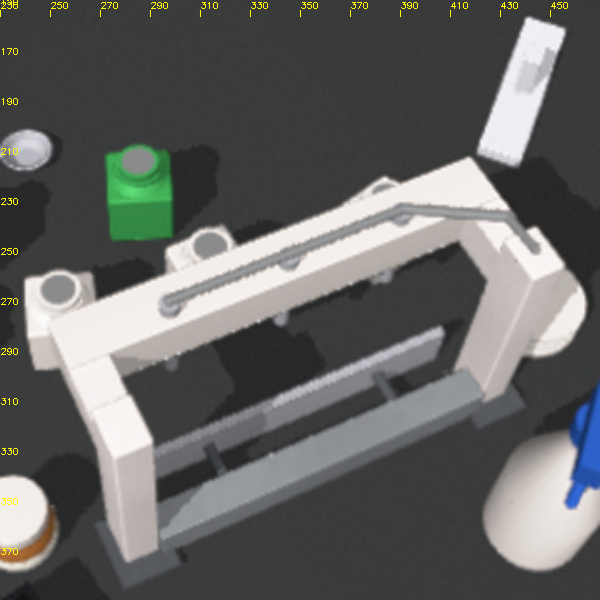

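View pics/side0z.png

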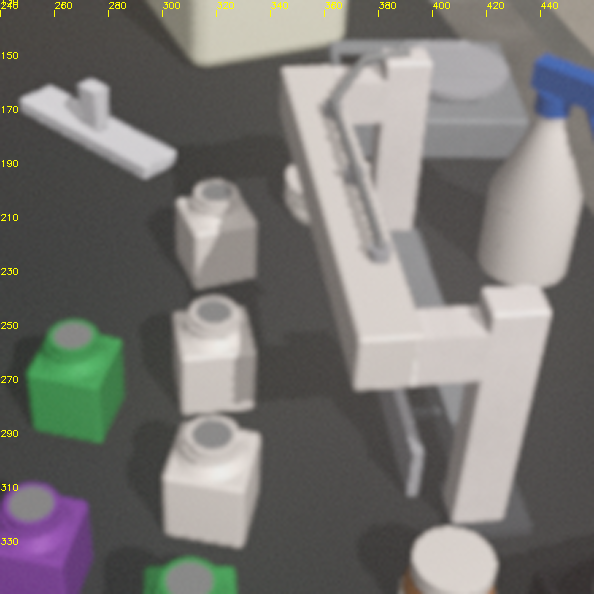

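```bash
python3 - <<'E'
from h import *
sc=bot.camera("scene"); sd=bot.camera("side")
S=lambda x,y:(230+x/2.5,150+y/2.5); D=lambda x,y:(240+x/2.7,130+y/2.7)
for nm,c,p in [("scL",sc,S(48,322)),("scR",sc,S(472,157)),("sdNear",sd,D(358,333)),("sdFar",sd,D(283,68)),("sdNearArm",sd,D(413,330))]:
    print(nm,onz(c,p,.196).round(4))
for nm,c,p in [("b1",sd,D(212,434)),("b2",sd,D(214,311)),("b3",sd,D(217,191)),("b1s",sc,S(58,291)),("b2s",sc,S(210,245))]:
    print(nm,onz(c,p,.084).round(4))
for nm,p in [("barA",(20,100)),("barB",(55,85)),("barC",(177,153)),("barD",(147,172))]: print(nm,onz(sd,D(*p),.014).round(4))
for nm,p in [("A",(527,17)),("B",(565,27)),("C",(519,157)),("D",(480,148))]: print("sc bar",nm,onz(sc,S(*p),.014).round(4))
# opening ellipses
for nm,c,pts in [("side",sd,[D(212,434),D(214,311),D(217,191)]),("scene",sc,[S(58,291),S(210,245)])]:
    g=cv2.cvtColor(c["image"],cv2.COLOR_BGR2GRAY)
    for p in pts:
        x,y=map(int,p); r=g[y-9:y+10,x-11:x+12]; m=((r<175)&(r>90)).astype(np.uint8)
        n,l,st,ce=cv2.connectedComponentsWithStats(m); k=l[9,11]
        q=ce[k]+[x-11,y-9]; print(nm,p,q.round(1),st[k].tolist(),onz(c,q,.084).round(4))
E
```

```text
scL [ 0.6164 -0.171   0.196 ]
scR [0.6543 0.1862 0.196 ]
sdNear [ 0.6137 -0.1701  0.196 ]
sdFar [0.6516 0.1751 0.196 ]
sdNearArm [ 0.6494 -0.1743  0.196 ]
b1 [ 0.5267 -0.1326  0.084 ]
b2 [ 5.556e-01 -2.000e-04  8.400e-02]
b3 [0.5922 0.1634 0.084 ]
b1s [ 0.5288 -0.1285  0.084 ]
b2s [0.5547 0.0055 0.084 ]
barA [0.4353 0.4806 0.014 ]
barB [0.4769 0.5062 0.014 ]
barC [0.587  0.3396 0.014 ]
barD [0.5506 0.3104 0.014 ]
sc bar A [0.4355 0.4897 0.014 ]
sc bar B [0.4685 0.5163 0.014 ]
sc bar C [0.5826 0.3518 0.014 ]
sc bar D [0.5534 0.3251 0.014 ]
side (318.51851851851853, 290.74074074074076) [316.8 288.5] [0, 0, 23, 19, 250] [ 0.5246 -0.126   0.084 ]
side (319.25925925925924, 245.18518518518516) [318.4 244.9] [0, 3, 23, 16, 194] [0.5539 0.0012 0.084 ]
side (320.3703703703704, 200.74074074074073) [320.6 202.3] [0, 5, 23, 14, 207] [0.5913 0.1568 0.084 ]
scene (253.2, 266.4) [252.9 265.1] [5, 3, 13, 11, 120] [ 0.5257 -0.1275  0.084 ]
scene (314.0, 248.0) [313.5 247.7] [5, 4, 13, 11, 101] [0.5535 0.0049 0.084 ]
```

```bash
cat >> h.py <<'E'
DY=-0.1057; O=np.array([.6638,.002])   # doser yaw, origin
def dw(x,y): c,s=np.cos(DY),np.sin(DY); return O+[c*x-s*y,s*x+c*y]
def wd(p): c,s=np.cos(DY),np.sin(DY); d=np.array(p)[:2]-O; return np.array([c*d[0]+s*d[1],-s*d[0]+c*d[1]])
def pose(q=None):
    from scipy.spatial.transform import Rotation as Ro
    o=bot.get_obs(); R=Ro.from_quat(o["tool_rot"]).as_matrix()
    return o["eef_pos"],np.arctan2(R[1,1],R[0,1])
def plan(wps,start=None):
    """wps: (x,y,z,yaw of tool y [rad] or None,n rows); prints rows"""
    p,a=start or pose(); p=np.array(p,float); out=[]
    for x,y,z,yw,n in wps:
        T=np.array([x,y,z]); yw=a if yw is None else yw
        for i in range(n,0,-1):
            d=(T-p)/i; r=-(yw-a)/i
            ex=np.array([np.sin(a),-np.cos(a),0])*-1; ey=np.array([np.cos(a),np.sin(a),0])
            row=np.round([d@ex/.02,d@ey/.02,-d[2]/.02,np.degrees(r)/60],2)
            p=p+.02*(row[0]*ex+row[1]*ey-row[2]*np.array([0,0,1])); a-=np.radians(row[3]*60)
            out.append(row.tolist())
    for i in range(0,len(out),5): print(out[i:i+5])
    print("end",p.round(4),round(a,4)); return p,a
YD=np.pi/2+DY
E
python3 - <<'E'
from h import *
p,a=pose(); print(p,a)
plan([(.46,.14,.25,YD,20)])
E
```

```text
[0.18012835 0.46605719 0.25274342] 1.202018184339051
[[-0.95, -0.51, 0.01, -0.01], [-0.94, -0.52, 0.01, -0.01], [-0.94, -0.53, 0.01, -0.01], [-0.93, -0.54, 0.01, -0.01], [-0.92, -0.55, 0.01, -0.01]]
[[-0.92, -0.56, 0.01, -0.01], [-0.91, -0.57, 0.01, -0.01], [-0.91, -0.57, 0.01, -0.01], [-0.9, -0.58, 0.0, -0.01], [-0.89, -0.59, 0.01, -0.01]]
[[-0.89, -0.6, 0.0, -0.02], [-0.88, -0.62, 0.01, -0.01], [-0.87, -0.63, 0.0, -0.02], [-0.85, -0.65, 0.01, -0.01], [-0.85, -0.66, 0.0, -0.02]]
[[-0.83, -0.68, 0.01, -0.01], [-0.83, -0.69, 0.0, -0.02], [-0.81, -0.7, 0.01, -0.01], [-0.81, -0.71, 0.0, -0.02], [-0.79, -0.73, 0.01, -0.01]]
end [0.46   0.14   0.2499] 1.4638
```

Emit:
apply_moves(commands=[[-0.95,-0.51,0.01,-0.01],[-0.94,-0.52,0.01,-0.01],[-0.94,-0.53,0.01,-0.01],[-0.93,-0.54,0.01,-0.01],[-0.92,-0.55,0.01,-0.01]])

```text
clock: 0.62
eef_pos: [0.2506, 0.3837, 0.2521]
tool_rot: [0.157, 0.988, -0.0, -0.0]
ft_force: [0.5, -0.4, 0.8]
grip_width: 0.0855
grasp_force: 0.0
```

Emit:
apply_moves(commands=[[-0.92,-0.56,0.01,-0.01],[-0.91,-0.57,0.01,-0.01],[-0.91,-0.57,0.01,-0.01],[-0.9,-0.58,0.0,-0.01],[-0.89,-0.59,0.01,-0.01]])

```text
clock: 1.03
eef_pos: [0.3206, 0.3024, 0.2514]
tool_rot: [0.131, 0.991, -0.0, -0.0]
ft_force: [-0.5, 0.2, 0.0]
grip_width: 0.0854
grasp_force: 0.0
```

Emit:
apply_moves(commands=[[-0.89,-0.6,0.0,-0.02],[-0.88,-0.62,0.01,-0.01],[-0.87,-0.63,0.0,-0.02],[-0.85,-0.65,0.01,-0.01],[-0.85,-0.66,0.0,-0.02]])

```text
clock: 1.45
eef_pos: [0.3907, 0.221, 0.2509]
tool_rot: [0.09, 0.996, -0.0, -0.0]
ft_force: [0.4, -0.4, -0.7]
grip_width: 0.0853
grasp_force: 0.0
```

Emit:
apply_moves(commands=[[-0.83,-0.68,0.01,-0.01],[-0.83,-0.69,0.0,-0.02],[-0.81,-0.7,0.01,-0.01],[-0.81,-0.71,0.0,-0.02],[-0.79,-0.73,0.01,-0.01]])

```text
clock: 1.87
eef_pos: [0.4606, 0.1393, 0.2504]
tool_rot: [0.053, 0.999, -0.0, -0.0]
ft_force: [0.7, -0.4, 0.0]
grip_width: 0.0855
grasp_force: 0.0
```

```bash
python3 - <<'E'
from h import *
print(pose(),bot.get_obs()["clock"])
c=bot.camera("wrist"); cv2.imwrite("pics/w1.png",c["image"]); np.save("w1.npy",c,allow_pickle=True)
print(c["k1"],c["camera_matrix"][0],(-c["R"].T@c["t"]).round(3),c["R"].round(2).tolist())
E
```

```text
(array([0.46064574, 0.13932132, 0.25035542]), np.float64(1.4645198823995185)) 1.8667
-0.041921280704335366 [391.6727728    0.         314.53084024] [0.39  0.147 0.371] [[0.11, 0.99, 0.0], [0.95, -0.1, 0.28], [0.28, -0.03, -0.96]]
```

View pics/w1.png

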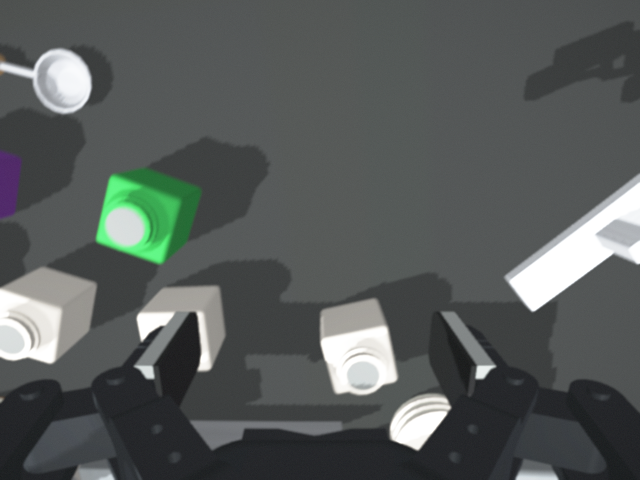

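The wrist view shows bottle 3 with its neck at (362,370) and near foot edge (322,310)-(376,299). Bottle 2's foot edge is around (150,291)-(219,287), bottle 1's is (44,267)-(97,281), and the bar's end is at (507,278)-(532,311).

```bash
python3 - <<'E'
from h import *
c=np.load("w1.npy",allow_pickle=True).item()
def e(n,a,b,z):
    A=onz(c,a,z);B=onz(c,b,z);v=B-A; print(n,A.round(4),B.round(4),"len",np.linalg.norm(v).round(4),"ang-dos",np.degrees(np.arctan2(v[1],v[0])-YD).round(1))
e("b3 foot",(322,310),(376,299),0); e("b3 top",(327,347),(385,333),.064)
e("b2 foot",(150,291),(219,287),0); e("b1 foot",(44,267),(97,281),0)
e("bar end",(507,278),(532,311),.014); e("bar front",(507,278),(639,177),.014)
print("b3 neck",onz(c,(362,372),.084).round(4),wd(onz(c,(362,372),.084)).round(4)); print("b1 neck",onz(c,(12,337),.084).round(4))
print("green", onz(c,(127,226),.084).round(4))
sd=bot.camera("side")
for p in [(251,318),(311,345)]: print(onz(sd,p,.084).round(3))
g=cv2.cvtColor(c["image"],cv2.COLOR_BGR2GRAY)
im=cv2.resize(g[255:400,0:420],None,fx=1.9,fy=1.9,interpolation=cv2.INTER_CUBIC); im=cv2.convertScaleAbs(im,alpha=1.0)
for i in range(0,420,20): cv2.putText(im,str(i),(int(i*1.9),8),0,.3,255,1)
for i in range(0,145,20): cv2.putText(im,str(255+i),(0,int(i*1.9)+4),0,.3,255,1)
cv2.imwrite("pics/w1z.png",im)
E
```

```text
b3 foot [0.5685 0.1357 0.    ] [0.5621 0.1923 0.    ] len 0.0569 ang-dos 12.6
b3 top [0.574  0.1384 0.064 ] [0.5656 0.1904 0.064 ] len 0.0526 ang-dos 15.2
b2 foot [ 0.529  -0.0383  0.    ] [0.5319 0.0337 0.    ] len 0.072 ang-dos 3.7
b1 foot [ 0.4919 -0.1426  0.    ] [ 0.5125 -0.091   0.    ] len 0.0556 ang-dos -15.7
bar end [0.5473 0.3206 0.014 ] [0.5863 0.3478 0.014 ] len 0.0475 ang-dos -49.0
bar front [0.5473 0.3206 0.014 ] [0.4599 0.4432 0.014 ] len 0.1505 ang-dos 41.5
b3 neck [0.5891 0.1662 0.084 ] [-0.0916  0.1554]
b1 neck [ 0.5269 -0.1249  0.084 ]
green [ 0.4433 -0.002   0.084 ]
[ 0.394 -0.176  0.084]
[ 0.488 -0.256  0.084]
```

```bash
python3 - <<'E'
from h import *
c=np.load("w1.npy",allow_pickle=True).item(); sd=bot.camera("side"); sc=bot.camera("scene")
for n,a,b in [("b1",(302.2,325.6),(330,333)),("b2",(307,282.6),(333.7,280.7)),("b3",(313,236.7),(335.2,232.6))]:
    A=onz(sd,a,0);B=onz(sd,b,0);v=B-A; print(n,A.round(3),B.round(3),np.linalg.norm(v).round(3),np.degrees(np.arctan2(v[1],v[0])-DY).round(1))
for p in [(298.8,296),(342.4,278),(384.4,260.8)]: q=onz(sc,p,.115); print("nozzle",q.round(4),wd(q).round(4))
for p in [(392,430),(420,395)]: print("jar",onz(c,p,.05).round(3))
# plate top front edge ends, scene
for p in [(230+155/2.5,150+447/2.5),(230+442/2.5,150+327/2.5)]: q=onz(sc,p,.045); print("plate end",wd(q).round(4))
p,a=plan([(.582,.164,.15,1.70,7),(.586,.164,.048,1.70,8)])
E
```

```text
b1 [ 0.492 -0.141  0.   ] [ 0.542 -0.171  0.   ] 0.059 -24.2
b2 [ 0.524 -0.023 -0.   ] [ 0.583 -0.029  0.   ] 0.059 0.4
b3 [0.568 0.133 0.   ] [0.626 0.138 0.   ] 0.058 11.2
nozzle [ 0.6535 -0.0908  0.115 ] [-0.0005 -0.0934]
nozzle [0.6633 0.0042 0.115 ] [-0.0007  0.0022]
nozzle [0.6737 0.1006 0.115 ] [-0.0005  0.099 ]
jar [0.684 0.194 0.05 ]
jar [0.645 0.223 0.05 ]
plate end [ 0.0273 -0.1219]
plate end [0.0298 0.1492]
[[-0.85, 0.26, 0.72, -0.03], [-0.86, 0.24, 0.71, -0.03], [-0.86, 0.21, 0.72, -0.03], [-0.87, 0.19, 0.71, -0.03], [-0.87, 0.16, 0.72, -0.04]]
[[-0.88, 0.12, 0.71, -0.03], [-0.88, 0.09, 0.72, -0.04], [-0.03, -0.0, 0.64, 0.0], [-0.02, -0.0, 0.64, 0.0], [-0.03, -0.0, 0.64, 0.0]]
[[-0.02, -0.01, 0.64, 0.0], [-0.03, -0.0, 0.63, 0.0], [-0.02, -0.01, 0.64, 0.0], [-0.03, -0.0, 0.63, 0.0], [-0.02, -0.01, 0.64, 0.0]]
end [0.586 0.164 0.048] 1.7032
```

Emit:
apply_moves(commands=[[-0.85,0.26,0.72,-0.03],[-0.86,0.24,0.71,-0.03],[-0.86,0.21,0.72,-0.03],[-0.87,0.19,0.71,-0.03],[-0.87,0.16,0.72,-0.04]], claw=0)

```text
clock: 2.48
eef_pos: [0.5472, 0.159, 0.1783]
tool_rot: [-0.032, 0.999, 0.0, -0.0]
ft_force: [0.0, -0.1, -0.7]
grip_width: 0.0851
grasp_force: 0.0
```

Emit:
apply_moves(commands=[[-0.88,0.12,0.71,-0.03],[-0.88,0.09,0.72,-0.04],[-0.03,0,0.64,0],[-0.02,0,0.64,0],[-0.03,0,0.64,0]])

```text
clock: 2.9
eef_pos: [0.5829, 0.1661, 0.1109]
tool_rot: [-0.068, 0.998, 0.0, -0.001]
ft_force: [-0.6, -0.2, 0.3]
grip_width: 0.0859
grasp_force: 0.0
```

Emit:
apply_moves(commands=[[-0.02,-0.01,0.64,0],[-0.03,0,0.63,0],[-0.02,-0.01,0.64,0],[-0.03,0,0.63,0],[-0.02,-0.01,0.64,0]])

```text
clock: 3.32
eef_pos: [0.5853, 0.1658, 0.0478]
tool_rot: [-0.068, 0.998, 0.0, -0.0]
ft_force: [-0.3, 0.0, 0.4]
grip_width: 0.0856
grasp_force: 0.0
```

Emit:
apply_moves(commands=[[0,0,0,0],[0,0,0,0],[0,0,0,0],[0,0,0,0],[0,0,0,0]], claw=1)

```text
clock: 3.73
eef_pos: [0.5863, 0.1648, 0.049]
tool_rot: [-0.067, 0.998, 0.0, 0.0]
ft_force: [-0.4, 0.0, -1.4]
grip_width: 0.0594
grasp_force: 65.8
```

```bash
python3 - <<'E'
from h import *
o=bot.get_obs(); p,a=pose(); print(p,a,o["grip_width"],o["grasp_force"],o["ft_force"],o["clock"])
x,y=dw(-.078,.096)
s=plan([(p[0],p[1],p[2]+.008,None,1),(x,y,p[2]+.008,YD,6),(x,y,p[2]+.001,YD,3)],(p,a))
print(wd(p))
E
```

```text
[0.58633066 0.16480771 0.04902842] 1.705002337757774 0.05938328313392681 65.81029415130615 [-0.43359992  0.03678826 -1.37236232] 3.7333
[[0.0, 0.0, -0.4, -0.0], [-0.02, -0.5, -0.0, 0.04], [-0.04, -0.5, -0.0, 0.04], [-0.06, -0.5, -0.0, 0.04], [-0.08, -0.49, -0.0, 0.04]]
[[-0.1, -0.49, -0.0, 0.03], [-0.11, -0.48, -0.0, 0.04], [0.0, -0.0, 0.12, -0.0], [0.0, -0.0, 0.12, -0.0], [0.0, -0.0, 0.11, -0.0]]
end [0.5964 0.1058 0.05  ] 1.4641
[-0.09421373  0.15372581]
```

Emit:
apply_moves(commands=[[0,0,-0.4,0],[-0.02,-0.5,0,0.04],[-0.04,-0.5,0,0.04],[-0.06,-0.5,0,0.04],[-0.08,-0.49,0,0.04]])

```text
clock: 4.15
eef_pos: [0.5932, 0.1246, 0.0572]
tool_rot: [0.018, 1.0, 0.0, 0.0]
ft_force: [-0.4, 0.4, -2.0]
grip_width: 0.0591
grasp_force: 66.0
```

Emit:
apply_moves(commands=[[-0.1,-0.49,0,0.03],[-0.11,-0.48,0,0.04],[0,0,0.12,0],[0,0,0.12,0],[0,0,0.12,0]])

```text
clock: 4.57
eef_pos: [0.5961, 0.1057, 0.0491]
tool_rot: [0.053, 0.999, 0.0, 0.0]
ft_force: [0.2, -0.4, -2.3]
grip_width: 0.0594
grasp_force: 66.0
```

Emit:
apply_moves(commands=[[0,0,0,0],[0,0,0,0],[0,0,0,0],[0,0,0,0],[0,0,0,0]], claw=0)

```text
clock: 4.98
eef_pos: [0.5964, 0.1058, 0.0494]
tool_rot: [0.053, 0.999, 0.0, 0.0]
ft_force: [0.1, -0.5, 0.1]
grip_width: 0.0856
grasp_force: 0.0
```

```bash
python3 - <<'E'
from h import *
o=bot.get_obs(); p,a=pose(); print(p,a,wd(p),o["grip_width"],o["ft_force"],o["clock"])
x,y=.546,.004
s=plan([(p[0]-.01,p[1]-.01,.155,None,6),(x-.02,y,.155,YD,7),(x,y,.048,YD,7)],(p,a))
E
```

```text
[0.59638216 0.10575709 0.04944042] 1.4643404335908834 [-0.07798829  0.09606522] 0.085569902023817 [ 0.08904842 -0.54718317  0.08942289] 4.9833
[[0.07, -0.09, -0.88, -0.0], [0.07, -0.09, -0.88, -0.0], [0.08, -0.09, -0.88, -0.0], [0.07, -0.09, -0.88, -0.0], [0.08, -0.1, -0.88, -0.0]]
[[0.07, -0.09, -0.88, -0.0], [0.36, -0.7, 0.0, -0.0], [0.36, -0.7, 0.0, -0.0], [0.36, -0.7, 0.0, -0.0], [0.36, -0.7, 0.0, -0.0]]
[[0.36, -0.69, 0.0, -0.0], [0.36, -0.7, 0.0, -0.0], [0.36, -0.69, 0.0, -0.0], [-0.14, 0.01, 0.76, -0.0], [-0.14, 0.02, 0.77, -0.0]]
[[-0.14, 0.01, 0.76, -0.0], [-0.14, 0.02, 0.77, -0.0], [-0.15, 0.01, 0.76, -0.0], [-0.14, 0.02, 0.77, -0.0], [-0.15, 0.01, 0.76, -0.0]]
end [0.5461 0.0039 0.048 ] 1.4643
```

Emit:
apply_moves(commands=[[0.07,-0.09,-0.88,0],[0.07,-0.09,-0.88,0],[0.08,-0.09,-0.88,0],[0.07,-0.09,-0.88,0],[0.08,-0.1,-0.88,0]])

```text
clock: 5.4
eef_pos: [0.5878, 0.0971, 0.1381]
tool_rot: [0.053, 0.999, 0.0, 0.0]
ft_force: [0.5, 0.8, 0.2]
grip_width: 0.0853
grasp_force: 0.0
```

Emit:
apply_moves(commands=[[0.07,-0.09,-0.88,0],[0.36,-0.7,0,0],[0.36,-0.7,0,0],[0.36,-0.7,0,0],[0.36,-0.7,0,0]])

```text
clock: 5.82
eef_pos: [0.5513, 0.0425, 0.1551]
tool_rot: [0.053, 0.999, 0.0, 0.0]
ft_force: [-0.5, 0.8, 0.1]
grip_width: 0.0856
grasp_force: 0.0
```

Emit:
apply_moves(commands=[[0.36,-0.69,0,0],[0.36,-0.7,0,0],[0.36,-0.69,0,0],[-0.14,0.01,0.76,0],[-0.14,0.02,0.77,0]])

```text
clock: 6.23
eef_pos: [0.5319, 0.0028, 0.1253]
tool_rot: [0.054, 0.999, 0.0, 0.002]
ft_force: [0.2, 0.7, 0.2]
grip_width: 0.0853
grasp_force: 0.0
```

Emit:
apply_moves(commands=[[-0.14,0.01,0.76,0],[-0.14,0.02,0.77,0],[-0.15,0.01,0.76,0],[-0.14,0.02,0.77,0],[-0.15,0.01,0.76,0]])

```text
clock: 6.65
eef_pos: [0.5459, 0.0034, 0.0472]
tool_rot: [0.053, 0.999, 0.0, 0.0]
ft_force: [0.2, -0.4, -0.1]
grip_width: 0.0856
grasp_force: 0.0
```

Emit:
apply_moves(commands=[[0,0,0,0],[0,0,0,0],[0,0,0,0],[0,0,0,0],[0,0,0,0]], claw=1)

```text
clock: 7.07
eef_pos: [0.5461, 0.0036, 0.0485]
tool_rot: [0.054, 0.999, 0.0, 0.001]
ft_force: [0.1, -0.7, -1.9]
grip_width: 0.0594
grasp_force: 64.2
```

```bash
python3 - <<'E'
from h import *
o=bot.get_obs(); p,a=pose(); print(p,a,wd(p),o["grip_width"],o["ft_force"],o["clock"])
x,y=dw(-.078,0)
p,a=plan([(p[0],p[1],p[2]+.008,None,1),(x,y,p[2]+.008,YD,6),(x,y,p[2]+.001,YD,3)],(p,a))
print("after release"); x,y=.5235,-.125
s=plan([(p[0]-.01,p[1]-.01,.155,None,6),(x-.02,y,.155,1.2,7),(x,y,.048,1.2,7)],(p,a))
E
```

```text
[0.54611327 0.00357188 0.04852407] 1.4637436436065263 [-0.11719576 -0.01085323] 0.059430332449115254 [ 0.11753849 -0.70783091 -1.9196494 ] 7.0667
[[0.0, 0.0, -0.4, -0.0], [-0.33, 0.09, -0.0, -0.0], [-0.33, 0.09, -0.0, -0.0], [-0.32, 0.09, -0.0, -0.0], [-0.33, 0.09, -0.0, -0.0]]
[[-0.32, 0.09, -0.0, -0.0], [-0.33, 0.1, -0.0, -0.0], [0.0, -0.0, 0.12, -0.0], [0.0, -0.0, 0.12, -0.0], [0.0, -0.0, 0.11, -0.0]]
end [0.5863 0.0103 0.0495] 1.4637
after release
[[0.07, -0.09, -0.88, -0.0], [0.07, -0.09, -0.88, -0.0], [0.08, -0.09, -0.88, -0.0], [0.07, -0.09, -0.88, -0.0], [0.08, -0.1, -0.88, -0.0]]
[[0.07, -0.09, -0.87, -0.0], [0.42, -0.95, -0.0, 0.04], [0.38, -0.96, -0.0, 0.04], [0.34, -0.98, -0.0, 0.03], [0.31, -0.99, -0.0, 0.04]]
[[0.27, -1.0, -0.0, 0.03], [0.24, -1.0, -0.0, 0.04], [0.2, -1.02, -0.0, 0.03], [-0.13, 0.05, 0.76, 0.0], [-0.13, 0.05, 0.76, 0.0]]
[[-0.14, 0.05, 0.77, 0.0], [-0.13, 0.05, 0.76, 0.0], [-0.14, 0.05, 0.77, 0.0], [-0.13, 0.06, 0.76, 0.0], [-0.14, 0.05, 0.77, 0.0]]
end [ 0.5235 -0.125   0.0479] 1.2019
```

Emit:
apply_moves(commands=[[0,0,-0.4,0],[-0.33,0.09,0,0],[-0.33,0.09,0,0],[-0.32,0.09,0,0],[-0.33,0.09,0,0]])

```text
clock: 7.48
eef_pos: [0.5737, 0.0081, 0.0558]
tool_rot: [0.053, 0.999, 0.0, 0.0]
ft_force: [-0.5, -1.3, -2.1]
grip_width: 0.0592
grasp_force: 64.5
```

Emit:
apply_moves(commands=[[-0.32,0.09,0,0],[-0.33,0.1,0,0],[0,0,0.12,0],[0,0,0.12,0],[0,0,0.12,0]])

```text
clock: 7.9
eef_pos: [0.5855, 0.0104, 0.048]
tool_rot: [0.053, 0.999, -0.0, -0.001]
ft_force: [-4.3, -0.5, 36.1]
grip_width: 0.0595
grasp_force: 69.3
```

Emit:
apply_moves(commands=[[0,0,0,0],[0,0,0,0],[0,0,0,0],[0,0,0,0],[0,0,0,0]], claw=0)

```text
clock: 8.32
eef_pos: [0.586, 0.0103, 0.0488]
tool_rot: [0.053, 0.999, 0.0, 0.0]
ft_force: [-0.5, -0.4, -0.2]
grip_width: 0.0855
grasp_force: 0.0
```

Emit:
apply_moves(commands=[[0.07,-0.09,-0.88,0],[0.07,-0.09,-0.88,0],[0.08,-0.09,-0.88,0],[0.07,-0.09,-0.88,0],[0.08,-0.1,-0.88,0]])

```text
clock: 8.73
eef_pos: [0.5775, 0.002, 0.1374]
tool_rot: [0.053, 0.999, 0.0, 0.0]
ft_force: [-0.3, -0.2, -0.6]
grip_width: 0.0851
grasp_force: 0.0
```

Emit:
apply_moves(commands=[[0.07,-0.09,-0.87,0],[0.42,-0.95,0,0.04],[0.38,-0.96,0,0.04],[0.34,-0.98,0,0.04],[0.31,-0.99,0,0.04]])

```text
clock: 9.15
eef_pos: [0.5338, -0.0719, 0.1543]
tool_rot: [0.138, 0.99, -0.0, 0.0]
ft_force: [-0.1, -0.5, 0.1]
grip_width: 0.0856
grasp_force: 0.0
```

Emit:
apply_moves(commands=[[0.27,-1.0,0,0.04],[0.24,-1.0,0,0.04],[0.2,-1.0,0,0.04],[-0.13,0.05,0.76,0],[-0.13,0.05,0.76,0]])

```text
clock: 9.57
eef_pos: [0.508, -0.1255, 0.1246]
tool_rot: [0.2, 0.98, -0.0, 0.002]
ft_force: [0.2, -0.3, -0.1]
grip_width: 0.0853
grasp_force: 0.0
```

```bash
python3 - <<'E'
from h import *
p,a=pose(); print(p,a)
s=plan([(.5235,-.1255,.048,a,5)],(p,a))
E
```

```text
[ 0.50801923 -0.1255233   0.12457463] 1.1679828986596554
[[-0.14, 0.06, 0.77, -0.0], [-0.14, 0.06, 0.76, -0.0], [-0.14, 0.06, 0.77, -0.0], [-0.15, 0.06, 0.76, -0.0], [-0.14, 0.06, 0.77, -0.0]]
end [ 0.5234 -0.1256  0.048 ] 1.168
```

Emit:
apply_moves(commands=[[-0.14,0.06,0.77,0],[-0.14,0.06,0.76,0],[-0.14,0.06,0.77,0],[-0.15,0.06,0.76,0],[-0.14,0.06,0.77,0]])

```text
clock: 9.98
eef_pos: [0.5234, -0.1241, 0.0465]
tool_rot: [0.199, 0.98, -0.0, 0.0]
ft_force: [-0.6, 0.0, -0.3]
grip_width: 0.0855
grasp_force: 0.0
```

Emit:
apply_moves(commands=[[0,0,0,0],[0,0,0,0],[0,0,0,0],[0,0,0,0],[0,0,0,0]], claw=1)

```text
clock: 10.4
eef_pos: [0.5232, -0.1241, 0.0475]
tool_rot: [0.199, 0.98, 0.0, 0.0]
ft_force: [0.0, -0.1, -3.0]
grip_width: 0.0592
grasp_force: 65.8
```

```bash
python3 - <<'E'
from h import *
o=bot.get_obs(); p,a=pose(); print(p,a,wd(p),o["grip_width"],o["ft_force"],o["clock"])
x,y=dw(-.078,-.096)
p,a=plan([(p[0],p[1],p[2]+.008,None,1),(x,y,p[2]+.008,YD,6),(x,y,p[2]+.0015,YD,3)],(p,a))
print("after release");
s=plan([(p[0]-.03,p[1]+.01,.2,None,9),(.42,-.08,.25,YD,6)],(p,a))
E
```

```text
[ 0.52319126 -0.124084    0.04750781] 1.1705485907083164 [-0.12652172 -0.140215  ] 0.05924134506751987 [ 0.04994576 -0.13707522 -3.03611198] 10.4
[[0.0, 0.0, -0.4, -0.0], [-0.28, 0.47, -0.0, -0.05], [-0.3, 0.45, -0.0, -0.05], [-0.33, 0.44, -0.0, -0.05], [-0.35, 0.42, -0.0, -0.04]]
[[-0.37, 0.41, -0.0, -0.05], [-0.39, 0.38, -0.0, -0.04], [0.0, 0.0, 0.11, -0.0], [0.0, 0.0, 0.11, -0.0], [0.0, 0.0, 0.1, -0.0]]
end [ 0.5761 -0.0853  0.0491] 1.4638
after release
[[0.17, 0.04, -0.84, -0.0], [0.17, 0.04, -0.84, -0.0], [0.17, 0.04, -0.84, -0.0], [0.17, 0.04, -0.84, -0.0], [0.17, 0.04, -0.84, -0.0]]
[[0.17, 0.03, -0.84, -0.0], [0.17, 0.04, -0.83, -0.0], [0.18, 0.03, -0.84, -0.0], [0.17, 0.04, -0.83, -0.0], [1.04, -0.15, -0.42, -0.0]]
[[1.04, -0.15, -0.42, -0.0], [1.04, -0.15, -0.42, -0.0], [1.04, -0.15, -0.41, -0.0], [1.05, -0.15, -0.42, -0.0], [1.04, -0.16, -0.41, -0.0]]
end [ 0.42   -0.08    0.2499] 1.4638
```

Emit:
apply_moves(commands=[[0,0,-0.4,0],[-0.28,0.47,0,-0.05],[-0.3,0.45,0,-0.05],[-0.33,0.44,0,-0.05],[-0.35,0.42,0,-0.04]])

```text
clock: 10.82
eef_pos: [0.5588, -0.098, 0.0558]
tool_rot: [0.099, 0.995, 0.0, 0.0]
ft_force: [0.5, -0.9, -3.1]
grip_width: 0.0597
grasp_force: 66.3
```

Emit:
apply_moves(commands=[[-0.37,0.41,0,-0.05],[-0.39,0.38,0,-0.04],[0,0,0.11,0],[0,0,0.11,0],[0,0,0.1,0]])

```text
clock: 11.23
eef_pos: [0.5752, -0.0855, 0.0483]
tool_rot: [0.054, 0.999, -0.0, -0.001]
ft_force: [-0.7, 0.6, -3.4]
grip_width: 0.0589
grasp_force: 66.2
```

Emit:
apply_moves(commands=[[0,0,0,0],[0,0,0,0],[0,0,0,0],[0,0,0,0],[0,0,0,0]], claw=0)

```text
clock: 11.65
eef_pos: [0.5763, -0.0856, 0.049]
tool_rot: [0.054, 0.999, -0.0, 0.0]
ft_force: [0.7, 0.8, 0.5]
grip_width: 0.0857
grasp_force: 0.0
```

Emit:
apply_moves(commands=[[0.17,0.04,-0.84,0],[0.17,0.04,-0.84,0],[0.17,0.04,-0.84,0],[0.17,0.04,-0.84,0],[0.17,0.04,-0.84,0]])

```text
clock: 12.07
eef_pos: [0.5594, -0.0796, 0.1335]
tool_rot: [0.054, 0.999, -0.0, 0.0]
ft_force: [-0.3, 0.0, 0.0]
grip_width: 0.0855
grasp_force: 0.0
```

Emit:
apply_moves(commands=[[0.17,0.04,-0.84,0],[0.17,0.04,-0.84,0],[0.17,0.04,-0.84,0],[0.17,0.04,-0.84,0],[0.94,0.53,-0.42,0]])

```text
clock: 12.48
eef_pos: [0.5316, -0.0637, 0.2106]
tool_rot: [0.054, 0.999, -0.001, 0.003]
ft_force: [0.3, 1.2, -0.5]
grip_width: 0.0849
grasp_force: 0.0
```

Emit:
apply_moves(commands=[[0.94,0.53,-0.42,0],[0.94,0.53,-0.42,0],[0.94,0.53,-0.42,0],[0.94,0.53,-0.42,0],[0.94,0.53,-0.42,0]])

```text
clock: 12.9
eef_pos: [0.4401, 0.0008, 0.2508]
tool_rot: [0.054, 0.999, 0.0, 0.0]
ft_force: [0.3, 0.6, 0.9]
grip_width: 0.085
grasp_force: 0.0
```

```bash
python3 - <<'E'
from h import *
o=bot.get_obs(); p,a=pose(); print(p,a,o["clock"])
ims=[]
for n in ["wrist","scene","side"]:
    c=bot.camera(n); np.save(n+"2.npy",c,allow_pickle=True); ims.append(c["image"])
a=cv2.resize(ims[0][100:480],(480,285)) if 0 else ims[0][180:480]
b=cv2.resize(ims[1][190:340,230:440],None,fx=1.9,fy=1.9,interpolation=cv2.INTER_CUBIC)
d=cv2.resize(ims[2][140:290,290:500],None,fx=1.9,fy=1.9,interpolation=cv2.INTER_CUBIC)
out=np.zeros((600,800,3),np.uint8); out[:300,:640]=a; out[305:305+285,:399]=b; out[305:590,401:800]=d
cv2.imwrite("pics/m2.png",out)
E
```

```text
[0.44010027 0.00082853 0.25075423] 1.4634068150642792 12.9
```

View pics/m2.png

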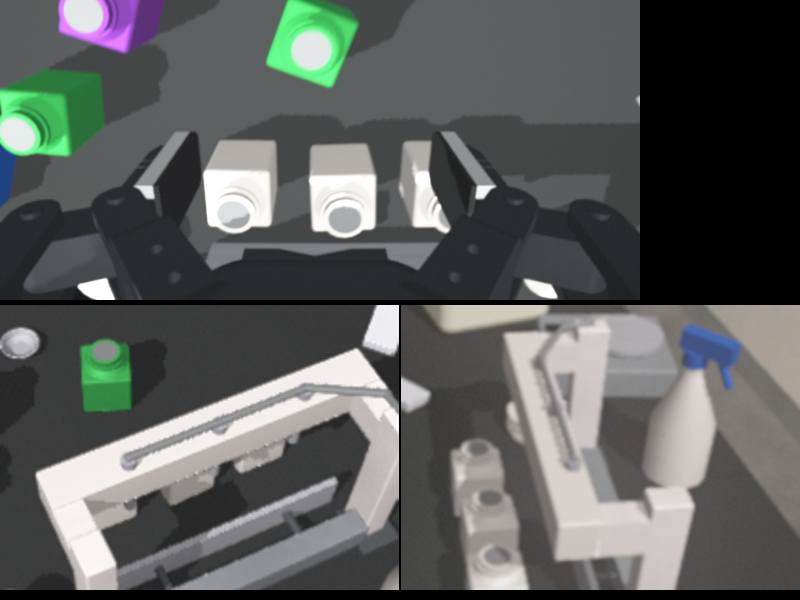

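Wrist panel: bottles 1 and 2 have near foot edges (217,322)-(275,322) and (311,325)-(368,324), and their necks are at (236,394) and (345,398). The grey plate's left end is at about (213,424).

```bash
python3 - <<'E'
from h import *
c=np.load("wrist2.npy",allow_pickle=True).item()
P=lambda n,p,z: print(n,onz(c,p,z).round(4),"doser",wd(onz(c,p,z)).round(4))
for n,p,z in [("b1 footL",(217,322),0),("b1 footR",(275,322),0),("b1 topL",(206,355),.064),("b1 topR",(274,357),.064),("b2 footL",(311,325),0),("b2 footR",(368,324),0),("b2 topL",(312,358),.064),("b2 topR",(376,359),.064),("b3 footL",(403,322),0),("neck1",(236,394),.084),("neck2",(345,399),.084),("plateL top",(213,424),.045),("plateL bot",(207,445),0),("green",(312,229),.084)]: P(n,p,z)
img=c["image"]; print(img[424,205:225].mean(1).round().tolist()); print(img[432,200:220].mean(1).round().tolist()); print(img[418:450,230].mean(1).round().tolist())
sd=np.load("side2.npy",allow_pickle=True).item(); D=lambda x,y:(290+(x-401)/1.9,140+(y-305)/1.9)
for q in [(493,556),(489,498),(477,449)]: X=onz(sd,D(*q),.084); print("side neck",X.round(4),wd(X).round(4))
for q in [(560,557),(505,335)]: X=onz(sd,D(*q),.196); print("beam",wd(X).round(4))
E
```

```text
b1 footL [ 0.5507 -0.1142  0.    ] doser [-0.1002 -0.1275]
b1 footR [ 0.557  -0.0534  0.    ] doser [-0.1004 -0.0663]
b1 topL [ 0.5508 -0.1089  0.064 ] doser [-0.1007 -0.1222]
b1 topR [ 0.559  -0.0484  0.064 ] doser [-0.0989 -0.0612]
b2 footL [ 0.5645 -0.0162  0.    ] doser [-0.0968 -0.0285]
b2 footR [0.5698 0.0436 0.    ] doser [-0.0979  0.0315]
b2 topL [ 0.5636 -0.0146  0.064 ] doser [-0.0978 -0.0271]
b2 topR [0.5709 0.0424 0.064 ] doser [-0.0966  0.0304]
b3 footL [0.5715 0.0805 0.    ] doser [-0.1     0.0683]
neck1 [ 0.5798 -0.0827  0.084 ] doser [-0.0746 -0.0931]
neck2 [0.5949 0.011  0.084 ] doser [-0.0695  0.0017]
plateL top [ 0.6421 -0.1246  0.045 ] doser [-0.0082 -0.1282]
plateL bot [ 0.7093 -0.1559 -0.    ] doser [ 0.0619 -0.1522]
green [ 0.4403 -0.0011  0.084 ] doser [-0.2219 -0.0266]
[93.0, 92.0, 93.0, 92.0, 92.0, 96.0, 105.0, 117.0, 124.0, 124.0, 125.0, 124.0, 125.0, 124.0, 125.0, 123.0, 123.0, 122.0, 124.0, 124.0]
[88.0, 87.0, 85.0, 84.0, 79.0, 80.0, 76.0, 80.0, 99.0, 118.0, 129.0, 131.0, 131.0, 130.0, 132.0, 131.0, 131.0, 131.0, 131.0, 130.0]
[69.0, 68.0, 69.0, 73.0, 90.0, 111.0, 123.0, 128.0, 128.0, 128.0, 129.0, 129.0, 130.0, 130.0, 131.0, 130.0, 128.0, 128.0, 128.0, 130.0, 129.0, 128.0, 126.0, 110.0, 78.0, 49.0, 38.0, 37.0, 38.0, 39.0, 42.0, 39.0]
side neck [ 0.5762 -0.0897  0.084 ] [-0.0774 -0.1004]
side neck [0.5942 0.0045 0.084 ] [-0.0695 -0.0049]
side neck [0.6015 0.0988 0.084 ] [-0.0721  0.0897]
beam [-0.0389 -0.2243]
beam [-0.031  0.168]
```

```bash
python3 - <<'E'
from h import *
c=np.load("wrist2.npy",allow_pickle=True).item(); img=c["image"].mean(2)
P=lambda n,p,z: print(n,onz(c,p,z).round(4),"doser",wd(onz(c,p,z)).round(4))
P("plate foot L",(211.5,422.5),0); P("plate @441 L z.045",(207.5,441),.045); P("foot L bench",(211.5,422.5),.003)
for r in range(421,446,3): print(r,img[r,198:222].round().astype(int).tolist())
sc=np.load("scene2.npy",allow_pickle=True).item(); S=lambda x,y:(230+x/1.9,190+(y-305)/1.9)
# bottle top-back corners seen under the beam, plate right end top, nozzle tips (scene)
for n,p,z in [("nz0",(131,507),.115),("nz1",(213,473),.115),("nz2",(293,440),.115),("plateR",(336,478),.045)]:
    X=onz(sc,S(*p),z); print(n,wd(X).round(4))
# bottle right-back bottom corners
for n,p in [("b1",(136,517)),("b2L",(165,497)),("b2R",(215,482)),("b3L",(234,466)),("b3R",(283,455))]:
    print(n,wd(onz(sc,S(*p),.064)).round(4),wd(onz(sc,S(*p),0)).round(4))
im=cv2.resize(sc["image"][255:325,265:400],None,fx=5.9,fy=5.9,interpolation=cv2.INTER_CUBIC)
for i in range(0,135,10): cv2.putText(im,str(265+i),(int(i*5.9),8),0,.3,(0,255,255),1)
for i in range(0,70,10): cv2.putText(im,str(255+i),(0,int(i*5.9)+4),0,.3,(0,255,255),1)
cv2.imwrite("pics/s2z.png",cv2.convertScaleAbs(im,alpha=1.5))
E
```

```text
plate foot L [ 0.6775 -0.1443  0.    ] doser [ 0.0291 -0.1441]
plate @441 L z.045 [ 0.6629 -0.1344  0.045 ] doser [ 0.0135 -0.1358]
foot L bench [ 0.675  -0.1431  0.003 ] doser [ 0.0265 -0.1431]
421 [93, 93, 93, 93, 92, 94, 91, 95, 92, 93, 92, 92, 95, 93, 94, 96, 97, 94, 87, 81, 76, 75, 74, 74]
424 [95, 93, 93, 94, 92, 93, 92, 93, 92, 93, 92, 92, 96, 105, 117, 124, 124, 125, 124, 125, 124, 125, 123, 123]
427 [93, 91, 92, 92, 92, 93, 92, 94, 92, 93, 94, 98, 108, 122, 127, 127, 127, 127, 128, 127, 128, 128, 128, 129]
430 [91, 93, 93, 94, 92, 93, 92, 91, 91, 90, 94, 107, 119, 127, 130, 129, 129, 129, 128, 129, 130, 130, 130, 129]
433 [60, 73, 79, 79, 75, 74, 72, 71, 70, 80, 101, 121, 129, 129, 129, 130, 130, 129, 131, 130, 130, 128, 130, 130]
436 [45, 46, 51, 58, 64, 69, 68, 71, 77, 97, 117, 127, 128, 129, 128, 129, 128, 129, 129, 129, 129, 128, 129, 129]
439 [43, 43, 44, 45, 47, 53, 64, 80, 99, 117, 127, 128, 129, 128, 128, 129, 128, 128, 129, 127, 129, 129, 129, 128]
442 [43, 46, 44, 41, 44, 45, 53, 73, 103, 123, 129, 130, 130, 130, 130, 130, 131, 130, 131, 130, 131, 132, 130, 131]
445 [45, 43, 46, 42, 42, 42, 42, 46, 53, 73, 101, 120, 130, 132, 134, 132, 134, 133, 133, 130, 125, 118, 107, 94]
nz0 [ 0.0003 -0.0934]
nz1 [-0.0001  0.0012]
nz2 [-0.0002  0.0984]
plateR [0.0304 0.149 ]
b1 [-0.0118 -0.0824] [-0.0428 -0.0684]
b2L [-0.0208 -0.0434] [-0.0525 -0.0264]
b2R [-0.0144  0.015 ] [-0.0456  0.0363]
b3L [-0.0238  0.0439] [-0.0557  0.0674]
b3R [-0.013   0.1011] [-0.0441  0.1289]
```

View pics/s2z.png

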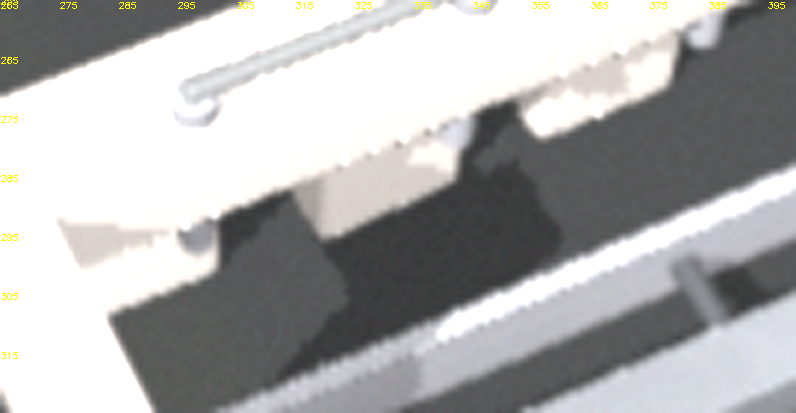

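The scene zoom shows the bottles' back foot corners at b2 (319.6,295.3)-(342.5,285.5) and b3 (356.5,278.4)-(378.2,269.9), and b1's right corner at (301.6,300.4). The nozzle tips are near (298.4,296.5), (343.3,278.7) and (384.7,262.1).

```bash
python3 - <<'E'
from h import *
sc=np.load("scene2.npy",allow_pickle=True).item()
for n,p,z in [("b1R",(301.6,300.4),0),("b2L",(319.6,295.3),0),("b2R",(342.5,285.5),0),("b3L",(356.5,278.4),0),("b3R",(378.2,269.9),0),("nz0",(298.4,296.5),.115),("nz1",(343.3,278.7),.115),("nz2",(384.7,262.1),.115)]:
    print(n,wd(onz(sc,p,z)).round(4))
print("camera in doser",wd(-sc["R"].T@sc["t"]), (-sc["R"].T@sc["t"]))
# bar: current image corners via bright mask
im=sc["image"]; g=im.min(2); m=(g>150).astype(np.uint8); m[:140]=0; m[225:]=0; m[:,:410]=0; m[:,470:]=0
cs,_=cv2.findContours(m,0,2); k=max(cs,key=cv2.contourArea); r=cv2.minAreaRect(k); print(r, [onz(sc,q,.014).round(4).tolist() for q in cv2.boxPoints(r)])
p,a=pose(); print(p,a)
E
```

```text
b1R [-0.0454 -0.0671]
b2L [-0.0402 -0.0255]
b2R [-0.0409  0.0322]
b3L [-0.0438  0.0697]
b3R [-0.0426  0.126 ]
nz0 [ 0.0002 -0.0945]
nz1 [0.0015 0.003 ]
nz2 [0.0025 0.098 ]
camera in doser [ 0.40258413 -0.27000355] [ 1.03565102 -0.3089706   0.91954739]
((438.411376953125, 186.15084838867188), (17.83864974975586, 58.64847946166992), 20.136302947998047) [[0.5543, 0.3177, 0.014], [0.4309, 0.4913, 0.014], [0.4724, 0.5162, 0.014], [0.5911, 0.3415, 0.014]]
[0.44072688 0.00090452 0.25135523] 1.4652254352837524
```

```bash
python3 - <<'E'
from h import *
print(bot.get_obs()["joint_pos"].round(3) if hasattr(bot.get_obs()["joint_pos"],'round') else bot.get_obs()["joint_pos"])
plan([(.5115,.416,.2,np.radians(125.4),25)])
E
```

```text
[ 0.002  0.122 -0.146  1.3   -0.     0.108]
[[-0.05, 0.84, 0.1, -0.03], [-0.08, 0.84, 0.1, -0.03], [-0.11, 0.84, 0.1, -0.03], [-0.13, 0.83, 0.1, -0.03], [-0.16, 0.83, 0.1, -0.03]]
[[-0.18, 0.82, 0.1, -0.03], [-0.21, 0.82, 0.1, -0.03], [-0.24, 0.81, 0.1, -0.03], [-0.26, 0.8, 0.1, -0.03], [-0.29, 0.79, 0.1, -0.03]]
[[-0.31, 0.78, 0.1, -0.03], [-0.33, 0.77, 0.1, -0.03], [-0.36, 0.76, 0.11, -0.03], [-0.38, 0.75, 0.1, -0.03], [-0.41, 0.74, 0.11, -0.02]]
[[-0.42, 0.73, 0.1, -0.03], [-0.44, 0.72, 0.11, -0.02], [-0.46, 0.71, 0.1, -0.03], [-0.48, 0.69, 0.11, -0.02], [-0.5, 0.68, 0.1, -0.03]]
[[-0.52, 0.66, 0.11, -0.02], [-0.53, 0.65, 0.1, -0.03], [-0.55, 0.64, 0.11, -0.02], [-0.56, 0.63, 0.1, -0.03], [-0.58, 0.6, 0.11, -0.02]]
end [0.5115 0.416  0.2   ] 2.1878
```

Emit:
apply_moves(commands=[[-0.05,0.84,0.1,-0.03],[-0.08,0.84,0.1,-0.03],[-0.11,0.84,0.1,-0.03],[-0.13,0.83,0.1,-0.03],[-0.16,0.83,0.1,-0.03]])

```text
clock: 13.47
eef_pos: [0.4562, 0.0838, 0.2396]
tool_rot: [-0.025, 1.0, -0.0, 0.0]
ft_force: [1.0, -0.5, -0.5]
grip_width: 0.0856
grasp_force: 0.0
```

Emit:
apply_moves(commands=[[-0.18,0.82,0.1,-0.03],[-0.21,0.82,0.1,-0.03],[-0.24,0.81,0.1,-0.03],[-0.26,0.8,0.1,-0.03],[-0.29,0.79,0.1,-0.03]])

```text
clock: 13.88
eef_pos: [0.4706, 0.167, 0.2294]
tool_rot: [-0.104, 0.995, -0.0, -0.0]
ft_force: [0.4, 0.4, 0.2]
grip_width: 0.0854
grasp_force: 0.0
```

Emit:
apply_moves(commands=[[-0.31,0.78,0.1,-0.03],[-0.33,0.77,0.1,-0.03],[-0.36,0.76,0.11,-0.03],[-0.38,0.75,0.1,-0.03],[-0.41,0.74,0.11,-0.02]])

```text
clock: 14.3
eef_pos: [0.4849, 0.25, 0.2189]
tool_rot: [-0.176, 0.984, -0.0, -0.0]
ft_force: [0.0, -0.2, -0.1]
grip_width: 0.0853
grasp_force: 0.0
```

Emit:
apply_moves(commands=[[-0.42,0.73,0.1,-0.03],[-0.44,0.72,0.11,-0.02],[-0.46,0.71,0.1,-0.03],[-0.48,0.69,0.11,-0.02],[-0.5,0.68,0.1,-0.03]])

```text
clock: 14.72
eef_pos: [0.4991, 0.3331, 0.2082]
tool_rot: [-0.243, 0.97, -0.0, -0.0]
ft_force: [1.2, -0.4, -0.0]
grip_width: 0.0854
grasp_force: 0.0
```

Emit:
apply_moves(commands=[[-0.52,0.66,0.11,-0.02],[-0.53,0.65,0.1,-0.03],[-0.55,0.64,0.11,-0.02],[-0.56,0.63,0.1,-0.03],[-0.58,0.6,0.11,-0.02]])

```text
clock: 15.13
eef_pos: [0.5134, 0.4159, 0.1975]
tool_rot: [-0.303, 0.953, -0.0, -0.0]
ft_force: [-0.1, 0.5, 1.0]
grip_width: 0.0855
grasp_force: 0.0
```

```bash
python3 - <<'E'
from h import *
p,a=pose(); print(p,a)
c=bot.camera("wrist"); np.save("wrist3.npy",c,allow_pickle=True); cv2.imwrite("pics/w3.png",c["image"])
E
```

```text
[0.51341106 0.41590841 0.19748206] 2.1869850126742714
```

View pics/w3.png

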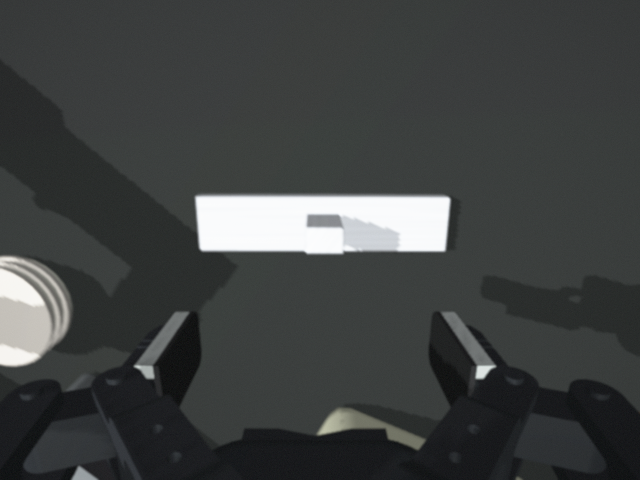

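The bar is square in the view, with corners (196,196), (450,196), (447,250) and (201,250). The post top is centred at (324.5,239.5).

```bash
python3 - <<'E'
from h import *
c=np.load("wrist3.npy",allow_pickle=True).item()
C=[onz(c,q,.014) for q in [(196,196),(450,196),(447,250),(201,250)]]
print([x.round(4).tolist() for x in C],"ctr",np.mean(C,0).round(4),"len",[np.linalg.norm(C[i]-C[(i+1)%4]).round(4) for i in range(4)])
v=C[1]-C[0]; w=C[2]-C[3]; print("ang",np.arctan2(v[1],v[0]),np.arctan2(w[1],w[0]))
print("post",onz(c,(324.5,239.5),.062).round(4))
m=np.mean(C,0); ang=np.arctan2((v+w)[1],(v+w)[0])
p,a=pose(); print(p,a)
plan([(m[0],m[1],.045,ang,10)])
E
```

```text
[[0.5491, 0.3268, 0.014], [0.434, 0.489, 0.014], [0.469, 0.5161, 0.014], [0.585, 0.3526, 0.014]] ctr [0.5093 0.4211 0.014 ] len [np.float64(0.1989), np.float64(0.0443), np.float64(0.2004), np.float64(0.0442)]
ang 2.1878656778447896 2.1876306617425856
post [0.5095 0.4207 0.062 ]
[0.51332346 0.41889794 0.1965308 ] 2.1897548885940226
[[0.01, 0.02, 0.76, 0.0], [0.01, 0.02, 0.76, 0.0], [0.01, 0.02, 0.76, 0.0], [0.01, 0.02, 0.76, 0.0], [0.01, 0.02, 0.76, 0.0]]
[[0.01, 0.02, 0.76, 0.0], [0.01, 0.02, 0.75, 0.0], [0.01, 0.02, 0.76, 0.0], [0.01, 0.02, 0.75, 0.0], [0.01, 0.03, 0.76, 0.0]]
end [0.5093 0.4212 0.0449] 2.1898
```

Emit:
apply_moves(commands=[[0.01,0.02,0.76,0],[0.01,0.02,0.76,0],[0.01,0.02,0.76,0],[0.01,0.02,0.76,0],[0.01,0.02,0.76,0]])

```text
clock: 15.6
eef_pos: [0.5111, 0.4158, 0.1211]
tool_rot: [-0.302, 0.953, -0.0, -0.0]
ft_force: [0.2, -0.1, 0.4]
grip_width: 0.0852
grasp_force: 0.0
```

Emit:
apply_moves(commands=[[0.01,0.02,0.76,0],[0.01,0.02,0.75,0],[0.01,0.02,0.76,0],[0.01,0.02,0.75,0],[0.01,0.03,0.76,0]])

```text
clock: 16.02
eef_pos: [0.5091, 0.4169, 0.0456]
tool_rot: [-0.302, 0.953, -0.0, -0.0]
ft_force: [-0.2, -0.3, 0.4]
grip_width: 0.0847
grasp_force: 0.0
```

Emit:
apply_moves(commands=[[0,0,0,0],[0,0,0,0],[0,0,0,0],[0,0,0,0],[0,0,0,0]], claw=1)

```text
clock: 16.43
eef_pos: [0.5092, 0.4183, 0.0486]
tool_rot: [-0.303, 0.953, 0.001, 0.001]
ft_force: [0.8, -0.9, 15.3]
grip_width: 0.0261
grasp_force: 18.2
```

Emit:
apply_moves(commands=[[0,0,0,0],[0,0,0,0],[0,0,0,0],[0,0,-0.5,0],[0,0,-1,0]])

```text
clock: 16.85
eef_pos: [0.5055, 0.4153, 0.0734]
tool_rot: [-0.303, 0.953, -0.002, -0.005]
ft_force: [0.1, -0.4, -2.9]
grip_width: 0.0254
grasp_force: 59.2
```

```bash
python3 - <<'E'
from h import *
o=bot.get_obs(); p,a=pose(); print(p,a,o["grip_width"],o["grasp_force"],o["ft_force"],o["clock"])
x,y=dw(-.155,0); print(x,y)
plan([(p[0]-.04,p[1]-.05,.14,1.95,5),(x-.03,y+.03,.14,YD,18),(x,y,.10,YD,2)],(p,a))
E
```

```text
[0.50550857 0.41529245 0.0734003 ] 2.186411134501642 0.025436460816964622 59.24687325954437 [ 0.05397939 -0.43722432 -2.88934958] 16.85
0.5096650621167256 0.01835300962267089
[[0.62, -0.18, -0.67, 0.05], [0.6, -0.21, -0.66, 0.04], [0.6, -0.23, -0.67, 0.05], [0.58, -0.27, -0.66, 0.04], [0.57, -0.28, -0.67, 0.05]]
[[0.29, -0.83, 0.0, 0.03], [0.26, -0.84, 0.0, 0.03], [0.23, -0.85, 0.0, 0.02], [0.21, -0.86, 0.0, 0.03], [0.19, -0.86, 0.0, 0.02]]
[[0.17, -0.87, 0.0, 0.03], [0.14, -0.87, 0.0, 0.02], [0.12, -0.87, 0.0, 0.03], [0.1, -0.88, 0.0, 0.02], [0.08, -0.88, 0.0, 0.03]]
[[0.05, -0.88, 0.0, 0.02], [0.03, -0.88, 0.0, 0.03], [0.01, -0.88, 0.0, 0.02], [-0.01, -0.88, 0.0, 0.03], [-0.04, -0.88, 0.0, 0.02]]
[[-0.06, -0.88, 0.0, 0.03], [-0.09, -0.88, 0.0, 0.02], [-0.11, -0.87, 0.0, 0.03], [-0.82, -0.67, 1.0, -0.0], [-0.83, -0.66, 1.0, -0.0]]
end [0.5097 0.0184 0.1   ] 1.4638
```

```bash
python3 - <<'E'
from h import *
p,a=pose()
x,y=dw(-.135,0); print(x,y)
plan([(p[0]-.03,p[1]-.04,.165,2.0,5),(x,y,.165,YD,20),(x,y,.055,YD,8),(x,y,.05,YD,2)],(p,a))
E
```

```text
0.5295534411984384 0.016242943864906906
[[0.48, -0.15, -0.92, 0.04], [0.47, -0.17, -0.91, 0.03], [0.46, -0.19, -0.92, 0.04], [0.45, -0.21, -0.91, 0.03], [0.45, -0.22, -0.92, 0.04]]
[[0.25, -0.87, 0.0, 0.03], [0.22, -0.88, 0.0, 0.03], [0.19, -0.89, 0.0, 0.02], [0.18, -0.89, 0.0, 0.03], [0.15, -0.9, 0.0, 0.02]]
[[0.13, -0.9, 0.0, 0.03], [0.1, -0.9, 0.0, 0.02], [0.08, -0.9, 0.0, 0.03], [0.05, -0.91, 0.0, 0.02], [0.03, -0.91, 0.0, 0.03]]
[[0.01, -0.91, 0.0, 0.02], [-0.01, -0.91, 0.0, 0.03], [-0.04, -0.91, 0.0, 0.02], [-0.06, -0.9, 0.0, 0.03], [-0.09, -0.9, 0.0, 0.02]]
[[-0.11, -0.9, 0.0, 0.03], [-0.14, -0.9, 0.0, 0.02], [-0.16, -0.89, 0.0, 0.03], [-0.19, -0.89, 0.0, 0.02], [-0.2, -0.88, 0.0, 0.03]]
[[0.0, -0.0, 0.69, -0.0], [0.0, -0.0, 0.69, -0.0], [0.0, -0.0, 0.69, -0.0], [0.0, -0.0, 0.69, -0.0], [0.0, -0.0, 0.69, -0.0]]
[[0.0, -0.0, 0.68, -0.0], [0.0, -0.0, 0.69, -0.0], [0.0, -0.0, 0.68, -0.0], [0.0, -0.0, 0.13, -0.0], [0.0, -0.0, 0.12, -0.0]]
end [0.5296 0.0163 0.05  ] 1.4638
```

Emit:
apply_moves(commands=[[0.48,-0.15,-0.92,0.04],[0.47,-0.17,-0.91,0.03],[0.46,-0.19,-0.92,0.04],[0.45,-0.21,-0.91,0.03],[0.45,-0.22,-0.92,0.04]])

```text
clock: 17.27
eef_pos: [0.477, 0.3765, 0.1684]
tool_rot: [-0.211, 0.977, -0.001, -0.002]
ft_force: [-1.0, 0.2, -3.8]
grip_width: 0.0252
grasp_force: 59.3
```

Emit:
apply_moves(commands=[[0.25,-0.87,0,0.03],[0.22,-0.88,0,0.03],[0.19,-0.89,0,0.02],[0.18,-0.89,0,0.03],[0.15,-0.9,0,0.02]])

```text
clock: 17.68
eef_pos: [0.4907, 0.2864, 0.1679]
tool_rot: [-0.144, 0.99, -0.001, -0.002]
ft_force: [0.1, 0.4, -3.4]
grip_width: 0.0253
grasp_force: 59.3
```

Emit:
apply_moves(commands=[[0.13,-0.9,0,0.03],[0.1,-0.9,0,0.02],[0.08,-0.9,0,0.03],[0.05,-0.91,0,0.02],[0.03,-0.91,0,0.03]])

```text
clock: 18.1
eef_pos: [0.5042, 0.1967, 0.1679]
tool_rot: [-0.077, 0.997, -0.001, -0.002]
ft_force: [0.0, 0.7, -3.6]
grip_width: 0.0255
grasp_force: 59.4
```

Emit:
apply_moves(commands=[[0.01,-0.91,0,0.02],[-0.01,-0.91,0,0.03],[-0.04,-0.91,0,0.02],[-0.06,-0.9,0,0.03],[-0.09,-0.9,0,0.02]])

```text
clock: 18.52
eef_pos: [0.5174, 0.1071, 0.168]
tool_rot: [-0.014, 1.0, -0.0, -0.002]
ft_force: [-0.6, -0.1, -3.4]
grip_width: 0.0251
grasp_force: 59.4
```

Emit:
apply_moves(commands=[[-0.11,-0.9,0,0.03],[-0.14,-0.9,0,0.02],[-0.16,-0.89,0,0.03],[-0.19,-0.89,0,0.02],[-0.2,-0.88,0,0.03]])

```text
clock: 18.93
eef_pos: [0.5312, 0.0177, 0.1679]
tool_rot: [0.054, 0.999, -0.0, -0.002]
ft_force: [0.0, 0.1, -3.3]
grip_width: 0.0249
grasp_force: 59.4
```

```bash
python3 - <<'E'
from h import *
p,a=pose(); o=bot.get_obs(); print(p,a,o["grip_width"])
x,y=dw(-.135,0)
plan([(x,y,.056,YD,8),(x,y,.051,YD,2)],(p,a))
c=bot.camera("wrist"); np.save("wrist4.npy",c,allow_pickle=True); cv2.imwrite("pics/w4.png",c["image"])
E
```

```text
[0.53118256 0.01769835 0.16791205] 1.4626316810667992 0.024876884484689988
[[0.01, -0.01, 0.7, -0.0], [0.01, -0.01, 0.7, -0.0], [0.01, -0.01, 0.7, -0.0], [0.01, -0.01, 0.7, -0.0], [0.01, -0.01, 0.7, -0.0]]
[[0.01, -0.01, 0.7, -0.0], [0.01, -0.01, 0.7, -0.0], [0.0, -0.01, 0.7, -0.0], [0.0, -0.0, 0.12, -0.0], [0.0, -0.0, 0.13, -0.0]]
end [0.5296 0.0163 0.0509] 1.4626
```

View pics/w4.png

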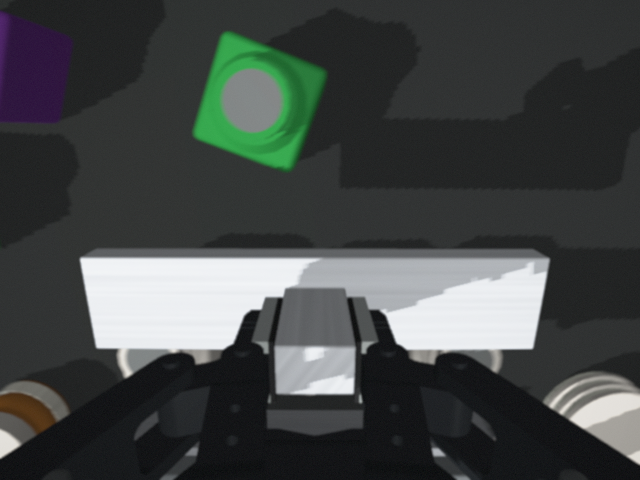

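The bar is held square: its near edge runs (80,258)-(549,258), the bottles are behind it, and the green one stays clear. Lowering now.

Emit:
apply_moves(commands=[[0.01,-0.01,0.7,0],[0.01,-0.01,0.7,0],[0.01,-0.01,0.7,0],[0.01,-0.01,0.7,0],[0.01,-0.01,0.7,0]])

```text
clock: 19.4
eef_pos: [0.53, 0.0177, 0.0975]
tool_rot: [0.053, 0.999, -0.0, -0.001]
ft_force: [0.2, 0.4, -3.1]
grip_width: 0.0251
grasp_force: 59.8
```

Emit:
apply_moves(commands=[[0.01,-0.01,0.7,0],[0.01,-0.01,0.7,0],[0,-0.01,0.7,0],[0,0,0.12,0],[0,0,0.06,0]])

```text
clock: 19.82
eef_pos: [0.5291, 0.0172, 0.0518]
tool_rot: [0.053, 0.999, -0.0, -0.002]
ft_force: [0.8, 0.4, -3.9]
grip_width: 0.0254
grasp_force: 59.6
```

```bash
python3 - <<'E'
from h import *
p,a=pose(); o=bot.get_obs(); print(p,a,o["grip_width"],o["ft_force"],wd(p))
x,y=dw(-.080,0)
plan([(x,y,p[2],YD,15)],(p,a))
E
```

```text
[0.52907006 0.01722784 0.05179979] 1.4639814101963515 0.025445349101175727 [ 0.76090581  0.42382288 -3.87595146] [-0.1355846  0.0009284]
[[-0.19, -0.0, -0.0, -0.0], [-0.18, -0.0, -0.0, -0.0], [-0.19, -0.0, -0.0, -0.0], [-0.18, -0.0, -0.0, -0.0], [-0.19, -0.0, -0.0, -0.0]]
[[-0.18, -0.0, -0.0, -0.0], [-0.19, -0.0, -0.0, -0.0], [-0.18, -0.01, -0.0, -0.0], [-0.19, -0.0, -0.0, -0.0], [-0.18, -0.01, -0.0, -0.0]]
[[-0.19, -0.0, -0.0, -0.0], [-0.18, -0.01, -0.0, -0.0], [-0.19, -0.0, -0.0, -0.0], [-0.18, -0.01, -0.0, -0.0], [-0.19, -0.0, -0.0, -0.0]]
end [0.5843 0.0105 0.0518] 1.464
```

Emit:
apply_moves(commands=[[-0.19,0,0.02,0],[-0.18,0,0.02,0],[-0.19,0,0.02,0],[-0.18,0,0.02,0],[-0.19,0,0.02,0]])

```text
clock: 20.23
eef_pos: [0.5486, 0.0152, 0.0512]
tool_rot: [0.053, 0.999, 0.0, -0.001]
ft_force: [-4.5, 0.7, -2.0]
grip_width: 0.0254
grasp_force: 60.0
```

Emit:
apply_moves(commands=[[-0.18,0,0,0],[-0.19,0,0,0],[-0.18,-0.01,0,0],[-0.19,0,0,0],[-0.18,-0.01,0,0]])

```text
clock: 20.65
eef_pos: [0.568, 0.0128, 0.051]
tool_rot: [0.053, 0.999, -0.0, -0.0]
ft_force: [-3.8, 0.3, -3.0]
grip_width: 0.0252
grasp_force: 59.9
```

Emit:
apply_moves(commands=[[-0.19,0,0,0],[-0.18,-0.01,0,0],[-0.19,0,0,0],[-0.18,-0.01,0,0],[-0.19,0,0,0]])

```text
clock: 21.07
eef_pos: [0.5864, 0.0104, 0.051]
tool_rot: [0.054, 0.999, -0.0, -0.0]
ft_force: [-4.4, 0.2, -3.1]
grip_width: 0.0251
grasp_force: 60.0
```

```bash
python3 - <<'E'
from h import *
p,a=pose(); o=bot.get_obs(); print(p,a,o["grip_width"],o["ft_force"],wd(p),o["clock"])
ims=[]
for n in ["scene","side"]:
    c=bot.camera(n); np.save(n+"5.npy",c,allow_pickle=True); ims.append(c["image"])
b=cv2.resize(ims[0][200:350,240:440],(800,600))[:,:] 
b=cv2.resize(ims[0][220:340,250:420],(800,300),interpolation=cv2.INTER_CUBIC); d=cv2.resize(ims[1][130:330,290:490],(600,600))
out=np.zeros((600,800,3),np.uint8)
b=cv2.resize(ims[0][220:330,255:410],None,fx=2.6,fy=2.6,interpolation=cv2.INTER_CUBIC)  #403x286
d=cv2.resize(ims[1][130:350,290:440],None,fx=2.6,fy=2.6,interpolation=cv2.INTER_CUBIC)  #390x572
out[:b.shape[0],:b.shape[1]]=b; out[:d.shape[0],405:405+d.shape[1]]=d
cv2.imwrite("pics/m5.png",out)
E
```

```text
[0.5863791  0.01036374 0.05100929] 1.4637414429123454 0.02508973833502159 [-4.44989534  0.23078857 -3.08973906] [-0.07787121  0.0001489 ] 21.0667
```

Emit:
apply_moves(commands=[[0,0,0.05,0],[0,0,0.05,0],[0,0,0,0],[0,0,0,0],[0,0,0,0]])

```text
clock: 21.58
eef_pos: [0.5866, 0.0105, 0.0494]
tool_rot: [0.053, 0.999, 0.0, 0.001]
ft_force: [-0.2, -0.2, -3.7]
grip_width: 0.0255
grasp_force: 59.8
```

Emit:
apply_moves(commands=[[0,0,0,0],[0,0,0,0],[0,0,0,0],[0,0,0,0],[0,0,0,0]], claw=0)

```text
clock: 22.0
eef_pos: [0.5864, 0.0104, 0.0496]
tool_rot: [0.053, 0.999, 0.0, 0.001]
ft_force: [-0.5, -0.5, -0.4]
grip_width: 0.0834
grasp_force: 0.0
```

Emit:
apply_moves(commands=[[0,0,0,0],[0.5,0,0,0],[0.5,0,0,0],[0.5,0,0,0],[0.5,0,0,0]])

```text
clock: 22.42
eef_pos: [0.5459, 0.0148, 0.0491]
tool_rot: [0.054, 0.999, 0.0, 0.0]
ft_force: [-0.0, -0.4, -0.7]
grip_width: 0.0851
grasp_force: 0.0
```

Emit:
apply_moves(commands=[[0.05,0,0.25,0],[0,0,0.25,0],[0,0,0.25,0],[0,0,0.2,0],[0,0,0,0]])

```text
clock: 22.83
eef_pos: [0.545, 0.0147, 0.0287]
tool_rot: [0.054, 0.999, -0.0, -0.001]
ft_force: [-0.4, 0.1, -0.4]
grip_width: 0.0855
grasp_force: 0.0
```

```bash
python3 - <<'E'
from h import *
p,a=pose(); o=bot.get_obs(); print(p,a,o["grip_width"],o["ft_force"],wd(p),o["clock"],bot.tip_reach)
c=bot.camera("side"); print()
E
```

```text
[0.54499624 0.01472884 0.02874204] 1.4636709939183048 0.08547857495149508 [-0.41558357  0.14325307 -0.42075646] [-0.11948365  0.00012362] 22.8333 0.022
```

Emit:
apply_moves(commands=[[-0.15,0,0,0],[-0.15,0,0,0],[-0.15,0,0,0],[-0.1,0,0,0],[-0.1,0,0,0]])

```text
clock: 23.3
eef_pos: [0.5588, 0.0134, 0.0303]
tool_rot: [0.054, 0.999, 0.0, 0.0]
ft_force: [0.0, 0.2, 0.0]
grip_width: 0.0855
grasp_force: 0.0
```

Emit:
apply_moves(commands=[[-0.05,0,0,0],[-0.05,0,0,0],[-0.05,0,0,0],[-0.05,0,0,0],[-0.05,0,0,0]])

```text
clock: 23.72
eef_pos: [0.5632, 0.0129, 0.0301]
tool_rot: [0.053, 0.999, -0.0, -0.0]
ft_force: [0.3, 0.1, -0.5]
grip_width: 0.0853
grasp_force: 0.0
```

Emit:
apply_moves(commands=[[0.2,0,0,0],[0.2,0,0,0],[0.2,0,0,0],[0.2,0,0,0],[0,0,0.1,0]])

```text
clock: 24.13
eef_pos: [0.5462, 0.0147, 0.0282]
tool_rot: [0.053, 0.999, -0.0, -0.0]
ft_force: [-0.1, -0.1, 0.8]
grip_width: 0.0855
grasp_force: 0.0
```

Emit:
apply_moves(commands=[[0,0,0.05,0],[0,0,0.05,0],[0,0,0.05,0],[0,0,0.05,0],[0,0,0,0]])

```text
clock: 24.55
eef_pos: [0.5473, 0.0146, 0.0238]
tool_rot: [0.054, 0.999, -0.0, -0.0]
ft_force: [0.2, -0.1, -0.2]
grip_width: 0.0856
grasp_force: 0.0
```

```bash
python3 - <<'E'
from h import *
p,a=pose(); o=bot.get_obs(); print(p,a,o["ft_force"],wd(p),o["clock"])
c=bot.camera("wrist"); np.save("wrist6.npy",c,allow_pickle=True); cv2.imwrite("pics/w6.png",c["image"])
# where the bar's near top edge lies in the wrist picture
im=c["image"].min(2); 
for col in (230,260,290,380,410): print(col,[int(v) for v in im[200:480:8,col]])
print(proj(c,[[*dw(-.0982,y),.014] for y in (-.1,-.03,.03,.1)]).round(0).tolist())
E
```

```text
[0.54726767 0.01456641 0.02380716] 1.4637260011232658 [ 0.16113353 -0.14718184 -0.19431295] [-0.11720775  0.00020173] 24.55
230 [79, 80, 78, 79, 77, 81, 79, 80, 79, 78, 75, 60, 59, 58, 68, 75, 78, 80, 62, 57, 143, 140, 240, 237, 236, 238, 230, 235, 235, 236, 231, 32, 32, 31, 35]
260 [77, 77, 78, 79, 79, 79, 78, 78, 57, 59, 59, 57, 58, 57, 57, 78, 78, 78, 57, 58, 143, 141, 231, 237, 237, 240, 231, 236, 236, 33, 31, 34, 31, 30, 34]
290 [80, 79, 59, 56, 56, 58, 57, 59, 59, 56, 59, 57, 58, 62, 79, 79, 77, 59, 58, 58, 144, 143, 230, 238, 237, 241, 141, 142, 142, 41, 31, 34, 31, 32, 33]
380 [57, 59, 57, 60, 58, 57, 58, 76, 58, 58, 79, 79, 79, 78, 55, 56, 58, 57, 57, 58, 146, 144, 233, 239, 240, 241, 235, 237, 237, 32, 33, 35, 33, 35, 31]
410 [59, 57, 58, 59, 57, 58, 58, 59, 56, 58, 79, 78, 78, 78, 60, 57, 56, 56, 57, 56, 147, 143, 235, 239, 241, 240, 236, 236, 237, 236, 238, 46, 31, 29, 33]
[[59.0, 373.0], [236.0, 375.0], [392.0, 375.0], [569.0, 372.0]]
```

Emit:
apply_moves(commands=[[0,0,0.05,0],[0,0,0.05,0],[0,0,0.05,0],[0,0,0.05,0],[0,0,0,0]])

```text
clock: 25.02
eef_pos: [0.5471, 0.0146, 0.0198]
tool_rot: [0.053, 0.999, -0.0, -0.0]
ft_force: [0.0, -0.1, -0.4]
grip_width: 0.086
grasp_force: 0.0
```

Emit:
apply_moves(commands=[[0,0,0.05,0],[0,0,0.05,0],[0,0,0,0],[0,0,0,0],[0,0,0,0]])

```text
clock: 25.43
eef_pos: [0.5473, 0.0146, 0.0181]
tool_rot: [0.053, 0.999, 0.0, 0.0]
ft_force: [-0.8, 1.2, 0.2]
grip_width: 0.0854
grasp_force: 0.0
```

Emit:
apply_moves(commands=[[-0.15,0,0.02,0],[-0.15,0,0.02,0],[-0.1,0,0,0],[-0.1,0,0,0],[-0.1,0,0,0]])

```text
clock: 25.85
eef_pos: [0.5563, 0.0135, 0.0167]
tool_rot: [0.053, 0.999, 0.0, -0.003]
ft_force: [-8.5, 1.7, 5.3]
grip_width: 0.0856
grasp_force: 4.1
```

Emit:
apply_moves(commands=[[-0.05,0,0,0],[-0.05,0,0,0],[-0.05,0,0,0],[-0.05,0,0,0],[-0.05,0,0,0]])

```text
clock: 26.27
eef_pos: [0.5608, 0.013, 0.0167]
tool_rot: [0.053, 0.999, 0.0, -0.003]
ft_force: [-7.7, 0.5, 5.2]
grip_width: 0.0855
grasp_force: 4.0
```

```bash
python3 - <<'E'
from h import *
p,a=pose(); o=bot.get_obs(); print(p,a,o["ft_force"],wd(p),o["clock"])
E
```

```text
[0.56081915 0.01297176 0.01670852] 1.463852076591993 [-7.66046485  0.45983014  5.22713838] [-1.03563671e-01  4.57077225e-05] 26.2667
```

Emit:
apply_moves(commands=[[-0.05,0,0,0],[-0.05,0,0,0],[-0.05,0,0,0],[-0.05,0,0,0],[-0.05,0,0,0]])

```text
clock: 26.68
eef_pos: [0.5658, 0.0125, 0.0167]
tool_rot: [0.053, 0.999, 0.0, -0.003]
ft_force: [-7.7, 0.6, 4.8]
grip_width: 0.0855
grasp_force: 4.0
```

Emit:
apply_moves(commands=[[-0.05,0,0,0],[-0.05,0,0,0],[-0.05,0,0,0],[-0.05,0,0,0],[-0.05,0,0,0]])

```text
clock: 27.1
eef_pos: [0.5708, 0.0119, 0.0167]
tool_rot: [0.053, 0.999, 0.0, -0.003]
ft_force: [-7.9, 1.1, 5.4]
grip_width: 0.0854
grasp_force: 4.0
```

Emit:
apply_moves(commands=[[-0.04,0,0,0],[-0.04,0,0,0],[-0.04,0,0,0],[-0.04,0,0,0],[-0.04,0,0,0]])

```text
clock: 27.52
eef_pos: [0.5748, 0.0115, 0.0167]
tool_rot: [0.053, 0.999, 0.0, -0.003]
ft_force: [-6.9, 1.2, 4.9]
grip_width: 0.0853
grasp_force: 4.0
```

```bash
python3 - <<'E'
from h import *
p,a=pose(); o=bot.get_obs(); print(p,a,o["ft_force"],o["ft_torque"],wd(p),o["clock"])
c=bot.camera("scene"); np.save("scene7.npy",c,allow_pickle=True)
E
```

```text
[0.57477636 0.01149374 0.01670707] 1.4638633449957037 [-6.88300021  1.23796712  4.91268075] [ 0.10026636  1.55989103 -0.01181378] [-8.95284157e-02  4.84676230e-05] 27.5167
```

Emit:
apply_moves(commands=[[-0.02,0,0,0],[-0.03,0,0,0],[-0.02,0,0,0],[-0.03,0,0,0],[-0.02,0,0,0]])

```text
clock: 27.98
eef_pos: [0.5769, 0.0113, 0.0167]
tool_rot: [0.053, 0.999, 0.0, -0.004]
ft_force: [-7.5, 0.4, 6.4]
grip_width: 0.0855
grasp_force: 4.7
```

Emit:
apply_moves(commands=[[-0.02,0,0,0],[-0.02,0,0,0],[-0.02,0,0,0],[-0.02,0,0,0],[0,0,0,0]])

```text
clock: 28.4
eef_pos: [0.577, 0.0112, 0.0165]
tool_rot: [0.053, 0.999, 0.0, -0.005]
ft_force: [-11.7, 2.6, 7.8]
grip_width: 0.0853
grasp_force: 5.9
```

Emit:
apply_moves(commands=[[-0.02,0,0,0],[-0.02,0,0,0],[-0.02,0,0,0],[0,0,0,0],[0,0,0,0]])

```text
clock: 28.82
eef_pos: [0.577, 0.0112, 0.0163]
tool_rot: [0.053, 0.999, 0.0, -0.006]
ft_force: [-13.3, 1.9, 10.5]
grip_width: 0.0857
grasp_force: 7.1
```

```bash
python3 - <<'E'
from h import *
p,a=pose(); o=bot.get_obs(); print(p,a,o["ft_force"],wd(p),o["clock"])
sc=bot.camera("scene"); np.save("scene8.npy",sc,allow_pickle=True)
s0=np.load("scene2.npy",allow_pickle=True).item()
# plate top edge movement: brightness profile along doser x across the plate, before/now
for y in (.05,.09,.125):
    P=proj(sc,[[*dw(x,y),.045] for x in np.arange(.015,.06,.0005)]).astype(np.float32)
    f=lambda c:cv2.remap(cv2.GaussianBlur(c["image"].astype(np.float32).mean(2),(0,0),.7),P[:,:1],P[:,1:],1).ravel()
    A,B=f(s0),f(sc); xs=np.arange(.015,.06,.0005)*1e3
    print(y,"before",np.round(A[::4]).astype(int).tolist()); print("    now",np.round(B[::4]).astype(int).tolist())
E
```

```text
[0.5770185  0.0112007  0.01633221] 1.463922611053088 [-13.26882257   1.87886628  10.48894948] [-8.72678760e-02 -6.38626063e-06] 28.8167
0.05 before [59, 58, 58, 60, 69, 93, 136, 171, 183, 178, 160, 142, 134, 133, 133, 132, 130, 125, 110, 86, 69, 62, 60]
    now [68, 67, 67, 70, 84, 109, 143, 171, 179, 173, 156, 138, 131, 130, 129, 128, 127, 121, 107, 84, 67, 59, 57]
0.09 before [59, 59, 59, 61, 70, 94, 136, 169, 185, 183, 165, 146, 136, 133, 132, 130, 124, 114, 97, 74, 55, 45, 42]
    now [239, 233, 220, 196, 180, 174, 175, 181, 184, 179, 160, 141, 132, 129, 128, 125, 120, 111, 94, 72, 53, 43, 41]
0.125 before [59, 60, 60, 61, 70, 91, 129, 164, 182, 181, 163, 145, 136, 133, 132, 131, 129, 125, 108, 87, 70, 61, 60]
    now [235, 229, 213, 184, 158, 144, 149, 165, 178, 177, 159, 141, 131, 129, 129, 128, 126, 122, 105, 85, 67, 59, 57]
```

```bash
cat > pl.py <<'E'
from h import *
def chk():
    p,a=pose(); o=bot.get_obs(); print("tcp",wd(p).round(4),p[2].round(4),"yaw",round(a-YD,4),"F",o["ft_force"].round(1),o["clock"])
    sc=bot.camera("scene"); s0=np.load("scene2.npy",allow_pickle=True).item(); xs=np.arange(.030,.046,.0002)
    for y in (.05,.09,.125):
        P=proj(sc,[[*dw(x,y),.045] for x in np.arange(.02,.06,.0002)]).astype(np.float32); x=np.arange(.02,.06,.0002)*1e3
        f=lambda c:cv2.remap(cv2.GaussianBlur(c["image"].astype(np.float32).mean(2),(0,0),.7),P[:,:1],P[:,1:],1).ravel()
        A,B=f(s0),f(sc)
        # falling edge of the bright top strip (33..44 mm): move that best maps before onto now
        k=(x>33)&(x<43); e=[(np.var(np.interp(x[k]-d,x,A)-B[k]),d) for d in np.arange(-2,8,.1)]; print("plate shift mm at y",y,round(min(e)[1],1))
    np.save("sclast.npy",sc,allow_pickle=True)
if __name__=="__main__": chk()
E
python3 pl.py
```

```text
tcp [-0.0873 -0.    ] 0.0163 yaw -0.0011 F [-13.6   2.    9.4] 28.8667
plate shift mm at y 0.05 0.0
plate shift mm at y 0.09 0.0
plate shift mm at y 0.125 -0.1
```

Emit:
apply_moves(commands=[[-0.03,0,0,0],[-0.03,0,0,0],[-0.02,0,0,0],[0,0,0,0],[0,0,0,0]])

```text
clock: 29.33
eef_pos: [0.5775, 0.0111, 0.0163]
tool_rot: [0.053, 0.999, 0.0, -0.007]
ft_force: [-15.4, 1.7, 12.4]
grip_width: 0.0853
grasp_force: 8.3
```

```bash
python3 pl.py
```

```text
tcp [-0.0868 -0.0001] 0.0163 yaw -0.0011 F [-15.4   1.7  12.4] 29.3333
plate shift mm at y 0.05 0.5
plate shift mm at y 0.09 0.0
plate shift mm at y 0.125 0.1
```

Emit:
apply_moves(commands=[[-0.03,0,0,0],[-0.02,0,0,0],[-0.03,0,0,0],[0,0,0,0],[0,0,0,0]])

```text
clock: 29.8
eef_pos: [0.5784, 0.011, 0.0161]
tool_rot: [0.053, 0.999, 0.0, -0.008]
ft_force: [-17.4, 1.9, 12.7]
grip_width: 0.0855
grasp_force: 9.0
```

```bash
python3 pl.py
```

```text
tcp [-0.0859 -0.0001] 0.0161 yaw -0.001 F [-17.4   1.9  12.7] 29.8
plate shift mm at y 0.05 1.7
plate shift mm at y 0.09 0.4
plate shift mm at y 0.125 0.7
```

Emit:
apply_moves(commands=[[-0.03,0,0,0],[-0.03,0,0,0],[-0.03,0,0,0],[0,0,0,0],[0,0,0,0]])

```text
clock: 30.27
eef_pos: [0.5793, 0.0109, 0.016]
tool_rot: [0.053, 0.999, 0.0, -0.009]
ft_force: [-19.3, 2.0, 14.5]
grip_width: 0.0855
grasp_force: 10.0
```

```bash
python3 pl.py; python3 - <<'E'
from h import *
c=np.load("sclast.npy",allow_pickle=True).item()["image"]; w=bot.camera("wrist"); s=bot.camera("side"); np.save("side9.npy",s,allow_pickle=True); np.save("wrist9.npy",w,allow_pickle=True)
out=np.zeros((600,800,3),np.uint8)
out[:330,:480]=cv2.resize(c[240:350,260:420],None,fx=3,fy=3,interpolation=cv2.INTER_CUBIC)
out[340:600,:480]=cv2.resize(w["image"][200:460,80:560],(480,260))
out[:600,490:800]=cv2.resize(s["image"][130:330,300:403],(310,600),interpolation=cv2.INTER_CUBIC)
cv2.imwrite("pics/f.png",out)
E
```

```text
tcp [-0.085  -0.0001] 0.016 yaw -0.001 F [-19.3   2.   14.5] 30.2667
plate shift mm at y 0.05 2.4
plate shift mm at y 0.09 1.6
plate shift mm at y 0.125 1.8
```

View pics/f.png

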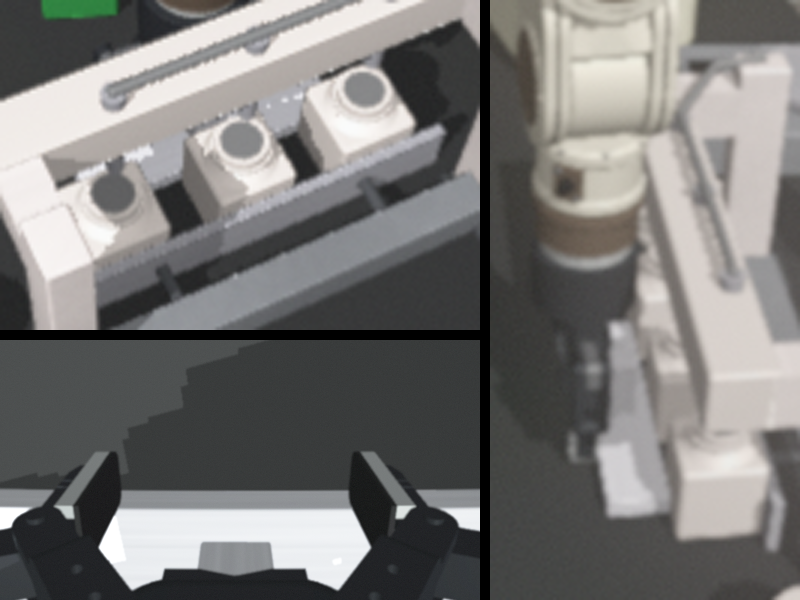

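Last view: all three bottles are flush on the plate, with necks at scene (297.3,304.3), (341,286.7) and (381,270). The bar lies square behind the fingers. Pressing slightly more, holding, and checking neck positions.

Emit:
apply_moves(commands=[[-0.02,0,0,0],[-0.02,0,0,0],[0,0,0,0],[0,0,0,0],[0,0,0,0]])

```text
clock: 30.83
eef_pos: [0.5796, 0.0108, 0.0159]
tool_rot: [0.053, 0.999, 0.0, -0.009]
ft_force: [-20.8, 2.3, 14.5]
grip_width: 0.0851
grasp_force: 10.3
```

```bash
python3 pl.py; python3 - <<'E'
from h import *
sc=np.load("sclast.npy",allow_pickle=True).item()
g=sc["image"].mean(2)
for p in [(297.3,304.3),(341,286.7),(381,270)]:
    x,y=map(int,p); r=g[y-9:y+10,x-9:x+10]; m=(r<130).astype(np.uint8); n,l,st,ce=cv2.connectedComponentsWithStats(m); k=l[9,9]; q=ce[k]+[x-9,y-9]
    print("neck",wd(onz(sc,p,.084)).round(4),q.round(1),st[k].tolist(),wd(onz(sc,q,.084)).round(4))
w=np.load("wrist9.npy",allow_pickle=True).item(); im=w["image"].min(2)
E=[(c,200+int(np.argmax(im[200:460,c]>185))) for c in (90,120,480+30,540)]; print(E,[wd(onz(w,e,.014)).round(4).tolist() for e in E])
E
```

```text
tcp [-0.0847 -0.0002] 0.0159 yaw -0.001 F [-20.8   2.3  14.5] 30.8333
plate shift mm at y 0.05 2.5
plate shift mm at y 0.09 2.1
plate shift mm at y 0.125 2.3
neck [-0.0001 -0.0971] [297.5 303.4] [3, 0, 14, 16, 161] [-0.0018 -0.0959]
neck [0.0009 0.0005] [341.  286.1] [0, 0, 19, 19, 358] [-0.0005  0.0012]
neck [0.0008 0.0951] [380.8 270.9] [0, 0, 19, 19, 323] [0.0025 0.0936]
[(90, 367), (120, 200), (510, 200), (540, 368)] [[-0.0741, -0.0821], [-0.1353, -0.0624], [-0.1352, 0.0625], [-0.0737, 0.0823]]
```

Emit:
apply_moves(commands=[[0.05,0,0,0],[0.05,0,0,0],[0.05,0,0,0],[0.05,0,0,0],[0.05,0,0,0]])

```text
clock: 31.3
eef_pos: [0.5794, 0.0108, 0.016]
tool_rot: [0.053, 0.999, -0.0, -0.005]
ft_force: [-6.9, 0.8, 1.6]
grip_width: 0.0851
grasp_force: 3.6
```

Emit:
apply_moves(commands=[[0.1,0,0,0],[0.2,0,0,0],[0.3,0,0,0],[0.4,0,0,0],[0,0,0,0]])

```text
clock: 31.72
eef_pos: [0.5629, 0.0129, 0.0174]
tool_rot: [0.053, 0.999, -0.0, -0.0]
ft_force: [-1.7, 0.2, -1.0]
grip_width: 0.0855
grasp_force: 0.0
```

```bash
python3 pl.py; python3 - <<'E'
from h import *
w=bot.camera("wrist"); np.save("wrist10.npy",w,allow_pickle=True); im=w["image"].min(2)
cols=[c for c in range(60,600,30)]; E=[(c,250+int(np.argmax(im[250:470,c]>185))) for c in cols]
for e in E: print(e,wd(onz(w,e,.014)).round(4).tolist())
E
```

```text
tcp [-0.1015  0.0002] 0.0174 yaw -0.0011 F [-1.7  0.2 -1. ] 31.7167
plate shift mm at y 0.05 -0.1
plate shift mm at y 0.09 -0.1
plate shift mm at y 0.125 0.0
(60, 250) [-0.134, -0.0854]
(90, 462) [-0.0436, -0.0913]
(120, 250) [-0.134, -0.0647]
(150, 366) [-0.0894, -0.0601]
(180, 403) [-0.0733, -0.0507]
(210, 396) [-0.0766, -0.039]
(240, 397) [-0.0763, -0.0277]
(270, 397) [-0.0763, -0.0164]
(300, 397) [-0.0763, -0.0052]
(330, 397) [-0.0763, 0.0061]
(360, 397) [-0.0763, 0.0173]
(390, 396) [-0.0767, 0.0286]
(420, 396) [-0.0766, 0.0399]
(450, 407) [-0.0714, 0.0518]
(480, 366) [-0.0894, 0.061]
(510, 250) [-0.1339, 0.0656]
(540, 462) [-0.0435, 0.0922]
(570, 250) [-0.1339, 0.0863]
```

Emit:
apply_moves(commands=[[0.2,0,-0.2,0],[0.2,0,-0.5,0],[0.1,0,-0.8,0],[0,0,-0.8,0],[0,0,-0.8,0]])

```text
clock: 32.23
eef_pos: [0.554, 0.0139, 0.0808]
tool_rot: [0.053, 0.999, 0.0, 0.0]
ft_force: [0.4, 0.7, 0.9]
grip_width: 0.0851
grasp_force: 0.0
```

Emit:
apply_moves(commands=[[0,0,-0.8,0],[0,0,-0.8,0],[0,0,-0.5,0],[0,0,0,0],[0,0,0,0]])

```text
clock: 32.65
eef_pos: [0.5547, 0.0139, 0.1221]
tool_rot: [0.053, 0.999, 0.0, 0.001]
ft_force: [-0.1, 0.4, -0.0]
grip_width: 0.0859
grasp_force: 0.0
```

```bash
python3 - <<'E'
from h import *
w=bot.camera("wrist"); im=w["image"].min(2); sc=bot.camera("scene")
m=(im>185).astype(np.uint8); cs,_=cv2.findContours(m,0,2); k=max(cs,key=cv2.contourArea); r=cv2.minAreaRect(k); print(r,cv2.boundingRect(k))
for q in cv2.boxPoints(r): print(wd(onz(w,q,.014)).round(4))
# dark gap between bar and bottle fronts: profile along doser x at bar height
for y in (-.08,0.02,.08):
    P=proj(w,[[*dw(x,y),.014] for x in np.arange(-.085,-.02,.003)]).round().astype(int); print(y,[int(im[b,a]) if 0<=b<480 and 0<=a<640 else -1 for a,b in P])
E
python3 pl.py
```

```text
((314.0, 331.0), (60.0, 310.0), 90.0) (159, 301, 311, 61)
[-0.0766 -0.0991]
[-0.0765  0.0991]
[-0.0323  0.1044]
[-0.0325 -0.1045]
-0.08 [55, 89, 140, 249, 255, 243, 29, 27, 27, 27, 29, 28, 28, 28, 30, 29, 27, 29, 27, 29, 83, 134]
0.02 [56, 85, 143, 203, 241, 239, 242, 243, 237, 241, 238, 240, 240, 239, 240, 240, 238, 235, 142, 141, 140, 139]
0.08 [57, 90, 142, 216, 244, 236, 34, 41, 40, 44, 41, 42, 40, 40, 41, 40, 42, 41, 43, 64, 117, 139]
tcp [-0.1109  0.0002] 0.1205 yaw -0.0013 F [ 0.3 -0.9 -0.8] 32.75
plate shift mm at y 0.05 0.0
plate shift mm at y 0.09 0.0
plate shift mm at y 0.125 0.1
```

```bash
python3 - <<'E'
from h import *
sc=np.load("sclast.npy",allow_pickle=True).item(); s0=np.load("scene2.npy",allow_pickle=True).item()
g=sc["image"].mean(2)
for p in [(297.3,303.5),(341,286),(381,269.5)]:
    # elliptical dark opening: darkest blob about the expected spot
    x,y=map(int,p); r=cv2.GaussianBlur(g,(0,0),.8)[y-7:y+8,x-8:x+9]; m=((r<145)&(r>75)).astype(np.uint8); n,l,st,ce=cv2.connectedComponentsWithStats(m); k=l[7,8]; q=ce[k]+[x-8,y-7]
    print(q.round(1),st[k].tolist(),wd(onz(sc,q,.084)).round(4))
# gap plate-bottle: min brightness between bottle back face and plate top strip
for y in (-.09,0.,.01,.09,.1):
    P=proj(sc,[[*dw(x,y),.045] for x in np.arange(.008,.040,.002)]).astype(np.float32)
    print(y,cv2.remap(g.astype(np.float32),P[:,:1],P[:,1:],1).ravel().round().astype(int).tolist())
E
```

```text
[297.  302.7] [1, 0, 15, 14, 161] [-0.0037 -0.0961]
[339.8 285.1] [2, 1, 11, 10, 82] [-0.0036 -0.    ]
[380.5 268.5] [3, 3, 10, 8, 66] [-0.0029  0.096 ]
-0.09 [195, 191, 190, 189, 185, 178, 156, 144, 139, 139, 139, 138, 135, 126, 114, 108]
0.0 [249, 247, 245, 239, 214, 208, 198, 178, 171, 163, 176, 185, 184, 173, 145, 130]
0.01 [241, 241, 241, 241, 242, 235, 209, 183, 176, 174, 177, 185, 181, 166, 141, 130]
0.09 [251, 249, 246, 243, 242, 236, 214, 185, 177, 176, 179, 190, 193, 180, 152, 134]
0.1 [249, 248, 248, 246, 243, 238, 211, 187, 179, 183, 191, 193, 189, 175, 151, 135]
```

```bash
python3 -c "
from workcell import bot
print(bot.job_done())"
```

```text
the job is handed in; nothing more can be done
None
```

I handed the job in at about 33 s and got no verdict back: the bottles measured under their nozzles (about 3 mm off at most) and flush on the plate, and the bar was square along their fronts after a press of about 2.3 mm, with the plate back at rest.

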